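# Park the capacitor and lay out its spacers

## Robot

A 6-joint arm with a two-finger parallel gripper is mounted at the origin on the work surface. World frame = base frame: x ahead of the robot, y to its left, z up, the work surface at z = 0. Lengths are in m, angles in rad, forces in N, time in s.
With the tool pointing down it reaches from about 0.375 to 0.975 m from the base axis. Payload 3.8 kg.
Tool frame: the origin (TCP) lies at the very end of the fingers, on their centre line; the grasp point (between the pads) lies 19 mm behind it; z points along the fingers, y is the direction in which the jaws open and shut (so a half turn about z gives the same grasp; the last joint's range is limited). The gripper opens to 85 mm and grips with 20 to 120 N. Pads are 22 mm wide; open, the fingers measure 114 mm over their backs; the gripper's body (76 mm by 85 mm) begins 54 mm behind the grasp point. The pads swing forward as they close: fully open they stand 13 mm farther back than shut.
Start: joints at [-1.257, 0.264, 1.604, -0, 1.274, -0.037], TCP at [0.232, -0.634, 0.231] pointing down, gripper open.
Joint ranges: [-2.63, 2.63], [-0.94, 2.18], [0.31, 2.57], [-1.31, 4.45], [0, 2.66], [-2.55, 2.55]. Speed limits (rad/s): [2.57, 2.57, 3.14, 3.14, 3.14, 3.14].

## Interface

Orientations are given as a rotation vector (axis times angle).
In Python, from workcell import status, read_camera, camera_info, order gives the robot as it stands.
- The arm moves only by the tool move_arm, never from a script. Its argument "deltas" is a list of rows, each a list of 3 entries, a list of its own where there are three numbers: the turn, a rotation vector about the world's x, y, z as a fraction of full scale, then the shift along the world's x, y, z as a fraction of full scale, then the closure, from -1 (fully open) to 1 (shut), so that 0 is half open. A call has 1 to 20 rows; each row is the pose to reach, as a shift and turn from the pose commanded when the call began; what a row does not reach only later rows make up. Full scale, the value 1, is 0.1 m for a shift and pi/2 rad for a turn. A row lasts 1/8 s, in which the tool goes at most 62.5 mm and 10.7 degrees, less where a joint would pass 70% of its speed; a pose out of reach is approached as far as the arm can. A call with a number of a shift or a turn outside -1 to 1 is refused whole. A call with a gripper value outside its range is refused whole. The fingers move at their own pace and stop on an object; "grip_force" is the grip in N (left out, the last holds). Time passes only in rows, so rows that repeat a pose let the fingers close. It gives the time, the measured TCP pose, the force and the opening at its end, in the units of the state.
- status.read_state(): the state, without advancing time (a new reading comes with each control period).
- read_camera(name): name is "scene" or "top" or "wrist"; returns (picture, depth): 420x560x3 uint8, red, green, blue; 420x560 float32, m along the optical axis (not along the pixel's ray), 0 where there is no reading.
- camera_info(name): a dict with "K" (3x3 intrinsics, pixels), "R" (3x3) and "t" (3): a world point X has camera coordinates R X + t. Camera axes: x right, y down, z forward; pixel columns grow to the right and rows downward; lengths in m; the calibration is good to about 2 mm. A picture is of the moment at which its call begins: read the wrist's pose just before it. camera_info takes no time and is no camera call; for the wrist camera it gives the pose at the moment of the call.
- order.finish_job(): hands the job in, once; it reports no verdict.
The state is a dict: "time": time; "q": joint angles; "joint_vel": joint speeds; "joint_torque": joint torques, N m; "tool_pos": TCP position; "tcp_rot": TCP orientation; "wrist_force": force on the tool from outside, world axes, zero at the start; "torque": the same for the moment, N m; "width": opening from 0.0 (shut) to 1.0 (fully open).
Only numpy, scipy, OpenCV 4.12 (cv2) and the standard library are available. Lean on these libraries where they do the work, as an engineer would, in place of code of your own. Each camera call takes 0.05 s, during which the arm holds its last target. There are 200 camera calls.

## Task

First roll the big capacitor along the bench, pushing on its top and without lifting it, until it lies centred over the tape strip and within the strip's ends, and set the rubber chock upright on the bench, close up against the capacitor's side that faces away from the bin rack. Then swing the tilt-out bin fully forward, put every spacer from it into the steel tray, and swing the bin fully shut again. Leave everything else on the bench as it is.

Things in the scene. Friction and masses are not known exactly. Their poses are not given: they have to be found in the camera images.
- can_center (a point): A big capacitor: black cylinder 76 mm in diameter, 110 mm long, 0.6 kg, lying on its side, with a grey stripe along it and two brass terminals on its near end. The point is its centre, 38 mm above the bench. Its x axis is the cylinder's axis; z points to the stripe, which starts on top and turns as it rolls. It rolls easily; pushed slower than 0.1 m/s it stops within about 1 cm once let go.
- mark: The mark: white tape stuck flat on the bench, a strip 240 mm long and 16 mm wide along its own x with a 90 mm cross-piece at either end. Origin at the middle of the strip, on the bench. Its y axis points away from the bin rack (roughly to the robot's left). It has no height to speak of.
- chock_center (a point): The chock: a black rubber block, 50 mm (its x) by 36 mm (its y) by 40 mm high, 0.09 kg, loose on the bench. The point is its centre, half-way up.
- tray: A shallow open steel tray fixed on the bench, 120 mm (its x) by 200 mm (its y), 30 mm high, walls and floor 5 mm thick. Origin at the centre of its underside.
- rack: The grey bin rack, fixed on the bench: 135 mm deep, 290 mm wide (y), 180 mm high: a foot, four corner posts and a clear cover over the top. Origin on the bench under the bin's pivot line, at the middle of its front; x points into the rack, away from the robot, y along it. Cover and posts begin 15 to 20 mm behind the pivot line.
- bin (a joint): Swing of the blue tilt-out bin about its pivot, rad: 0 = shut (upright in the rack), growing as its top comes forward toward the robot, 0.9 = fully open at its stop. Past about 0.45 rad it falls open by its own weight; short of about 0.2 rad it falls shut. A few newtons at the bar move it; it is damped.
- bin_bar (a point): Middle of the bin's handle, a level aluminium bar 10 mm thick, 96 mm long along the rack's y, on thin arms 44 mm either side of the middle. With the bin shut it is 0.155 m above and 0.012 m in front of (robot side of) the pivot, clear all round from above; it turns with the bin.
- bin_hinge (a point): The bin's pivot: middle of the pivot line along the rack's y, 30 mm above the bench. Shut, as seen from it: front wall 115 mm high, inner face 5 mm behind the pivot; inner floor 45 mm above it, 80 mm deep; inner side faces 126 mm either side of the middle; no rear wall but a 12 mm lip; open on top.
- spacer0_center (a point): A spacer: square aluminium post, 22 by 22 by 60 mm, 0.06 kg, one of two to four. The point is its centre; its z axis is its length. It starts standing in the bin by its front wall, the places 56 mm apart along the rack's y; with the bin open it lies on the sloping front wall, at about 39 degrees to the bench, its lower end on the bin's floor. May be absent (None).
- spacer1_center (a point): A spacer: square aluminium post, 22 by 22 by 60 mm, 0.06 kg, one of two to four. The point is its centre; its z axis is its length. It starts standing in the bin by its front wall, the places 56 mm apart along the rack's y; with the bin open it lies on the sloping front wall, at about 39 degrees to the bench, its lower end on the bin's floor. May be absent (None).
- spacer2_center (a point): A spacer: square aluminium post, 22 by 22 by 60 mm, 0.06 kg, one of two to four. The point is its centre; its z axis is its length. It starts standing in the bin by its front wall, the places 56 mm apart along the rack's y; with the bin open it lies on the sloping front wall, at about 39 degrees to the bench, its lower end on the bin's floor. May be absent (None).
- spacer3_center (a point): A spacer: square aluminium post, 22 by 22 by 60 mm, 0.06 kg, one of two to four. The point is its centre; its z axis is its length. It starts standing in the bin by its front wall, the places 56 mm apart along the rack's y; with the bin open it lies on the sloping front wall, at about 39 degrees to the bench, its lower end on the bin's floor. May be absent (None).
- jar: Bystander, to be left alone: a small screw-top jar, 48 mm across, 65 mm high. Origin at its underside.
- meter: Bystander, to be left alone: a yellow hand-held multimeter, 130 x 70 x 32 mm, lying flat. Origin at its underside.
- board: Bystander, to be left alone: a green display board, 36 x 80 x 11 mm, lying flat. Origin at its underside.
- driver: Bystander, to be left alone: a screwdriver lying on the bench. Origin at its underside.
- sink: Bystander, to be left alone: a finned aluminium heat sink, 50 x 45 x 35 mm. Origin at its underside.
- smallcap: Bystander, to be left alone: a small black capacitor standing upright, 36 mm across, 51 mm high. Origin at its underside.
- proto: Bystander, to be left alone: a white prototyping board, 55 x 165 x 9 mm, lying flat. Origin at its underside.
Mind the look-alikes: they are no part of the job. Of the things shaped like the part that bears can_center, the black one is meant.

How it is judged:
By the outcome, as a careful person would: the job done as asked, in the order asked, and still so for the second after the job is handed in, with the robot touching nothing.
Of spacer0, spacer1, spacer2, spacer3 only 2 to 4 are there at a start; the rules pass over those that are not, and their reading is None.
At some moment in a run one of chock may be knocked a few centimetres aside while the robot is not near it.
Once in a run the grip may slacken for a moment while it holds something.
It also fails if it takes over 210 s, if anything falls off the work surface, if the arm or the gripper's body presses on something with over 40 N, if the wrist force passes 120 N, or if a joint passes its speed limit or range.

## Working session

There is one attempt and no reset: what is moved stays moved. The work goes in short steps, Python scripts to look and compute and a tool call to move; the robot and the scene stay as the last step left them, time stands still between calls to the robot, and variables do not carry over. Pictures are saved under pics/ and viewed, about 12 in all and at most 16, crops included, and the job is handed in when it is done.

Besides the shell and the picture viewer there is one more tool, called after "Emit:" in YAML: its name, and indented under it one key for each argument. move_arm: Moves the arm, as the interface text tells. Its arguments: {"type":"object","properties":{"deltas":{"type":"array","items":{"type":"array"}},"grip_force":{"type":"number"}},"required":["deltas"]}

```bash
mkdir -p pics; ls
cat > h.py <<'E'
import numpy as np, cv2
from workcell import status, read_camera, camera_info, order
def snap(name,fn=None):
    ci=camera_info(name); p,d=read_camera(name)
    np.savez(f'/tmp/{name}.npz',p=p,d=d,K=ci['K'],R=ci['R'],t=ci['t'])
    if fn: cv2.imwrite('pics/'+fn,p[:,:,::-1])
    return p,d
def load(name):
    return np.load(f'/tmp/{name}.npz')
def cloud(z):
    K,R,t,d=z['K'],np.array(z['R']),np.array(z['t']),z['d']
    v,u=np.mgrid[:d.shape[0],:d.shape[1]]
    c=np.stack([(u-K[0,2])/K[0,0]*d,(v-K[1,2])/K[1,1]*d,d],-1)
    return (c-t)@R   # world
def onplane(z,u,v,h=0):
    K,R,t=z['K'],np.array(z['R']),np.array(z['t'])
    r=R.T@np.array([(u-K[0,2])/K[0,0],(v-K[1,2])/K[1,1],1]); o=-R.T@t
    return o+r*(h-o[2])/r[2]
E
python3 - <<'E'
from h import *
for n in('scene','top'):
    snap(n,n+'0.png'); z=load(n); print(n,-z['R'].T@z['t'],z['R'][2],z['K'][0,0])
s=status.read_state(); print({k:np.round(v,3) for k,v in s.items()})
E
```

```text
pics
scene [ 1.06539281 -0.44766569  1.27821039] [-0.39535471  0.35820513 -0.8458036 ] 522.3338165864734
top [0.35514095 0.02144029 1.4231712 ] [ 0.13272878  0.00181098 -0.99115074] 470.6344466561475
{'time': np.float64(0.1), 'q': array([-1.257,  0.265,  1.605, -0.   ,  1.274, -0.037]), 'joint_vel': array([-0.001, -0.002, -0.003,  0.001, -0.001,  0.   ]), 'joint_torque': array([ 1.0000e-03, -5.1671e+01, -3.6859e+01,  0.0000e+00,  6.0000e-03,
        0.0000e+00]), 'tool_pos': array([ 0.232, -0.633,  0.23 ]), 'tcp_rot': array([-3.091, -0.548,  0.   ]), 'wrist_force': array([-0.219, -0.39 ,  0.567]), 'torque': array([-0.033,  0.014,  0.006]), 'width': np.float64(0.999)}
```

View pics/top0.png

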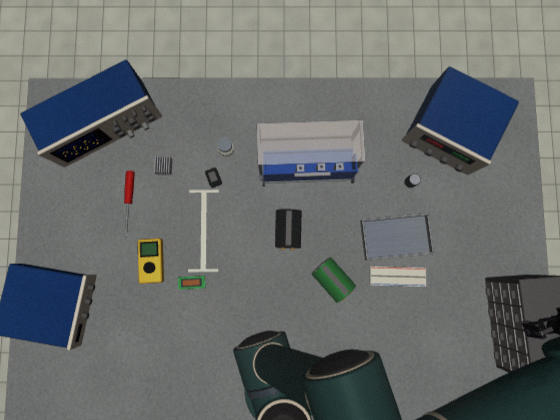

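View pics/scene0.png

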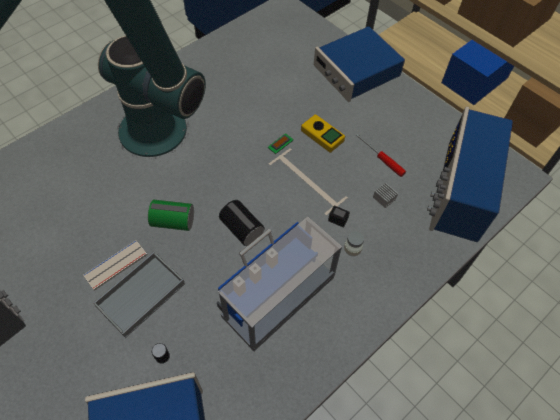

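Top view: black capacitor (288,228) with grey stripe; look-alike green cylinder (333,279) is not meant. Tape strip (203,231), chock (213,177), rack (310,150) with three spacers (301/322/340,167), tray (396,237). I'll measure these and confirm with one enlarged crop.

Run:
```python
from h import *
z=load('top'); p=z['p']; 
cv2.imwrite('pics/crop1.png',cv2.resize(p[110:310,120:440,::-1],None,fx=2.5,fy=2.5,interpolation=cv2.INTER_CUBIC))
W=cloud(z); g=p.astype(int); mx=g.max(-1); mn=g.min(-1)
v,u=np.mgrid[:420,:560]
def box(m,name,h=None):
    P=W[m]; 
    if h is not None:
        P=np.array([onplane(z,a,b,h) for a,b in zip(u[m],v[m])])
    c=P.mean(0); q=P[:,:2]; r=cv2.minAreaRect(q.astype(np.float32)); print(name,m.sum(),np.round(c,4),'rect',np.round(r[0],4),np.round(r[1],4),round(r[2],2)); return P
def reg(a,b,c,d): return (u>=a)&(u<b)&(v>=c)&(v<d)
can=reg(265,312,200,258)&(W[...,2]>.012); P=box(can,'can'); print('top z',np.sort(P[:,2])[-10:].mean())
box(can&(W[...,2]>.055),'can high')
white=(mn>170)
mk=reg(185,222,185,277)&white; box(mk,'mark',0)
box(mk&reg(185,222,200,262),'strip',0)
box(reg(200,226,163,190)&(W[...,2]>.03),'chock')
box(reg(355,438,208,268)&(W[...,2]>.022)&(W[...,2]<.04),'tray')
box(reg(250,370,115,190)&(W[...,2]>.165)&(W[...,2]<.20),'cover')
for (a,b) in((301,167),(322,167),(340,167),(312,175)): print('pt',W[b,a])
box(reg(290,335,170,180)&(W[...,2]>.17)&(W[...,2]<.2)&(mn>150),'bar')
print('bench z',np.median(W[290:320,150:220,2]))
```

```text
can 1023 [ 0.4659 -0.0165  0.0776] rect [ 0.44   -0.0165] [0.0737 0.1707] 89.25
top z 1.0215072776687024
can high 909 [ 0.4675 -0.0172  0.0813] rect [ 0.4395 -0.0166] [0.0712 0.1709] 88.32
mark 401 [0.4602 0.2373 0.    ] rect [0.4658 0.2369] [0.2396 0.0869] 0.09
strip 277 [0.4601 0.237  0.    ] rect [0.4652 0.2379] [0.1852 0.0122] 1.2
chock 203 [0.6215 0.2049 0.0543] rect [0.4957 0.1293] [0.3521 0.0402] 31.01
tray 406 [ 0.4488 -0.3437  0.0294] rect [ 0.4481 -0.3422] [0.1203 0.2034] 5.69
cover 4557 [ 0.6893 -0.0753  0.1813] rect [ 0.6745 -0.076 ] [0.154  0.2899] 1.35
pt [ 0.63107703 -0.0522245   0.13888559]
pt [ 0.63090791 -0.11052497  0.14001809]
pt [ 0.63160911 -0.16096635  0.13705195]
pt [ 0.59822128 -0.07840548  0.19085839]
bar 0 [nan nan nan] rect [0. 0.] [0. 0.] 0.0
bench z 0.0009158900942022982<stdin>:10: RuntimeWarning: Mean of empty slice.
  ret = um.true_divide(
```

View pics/crop1.png

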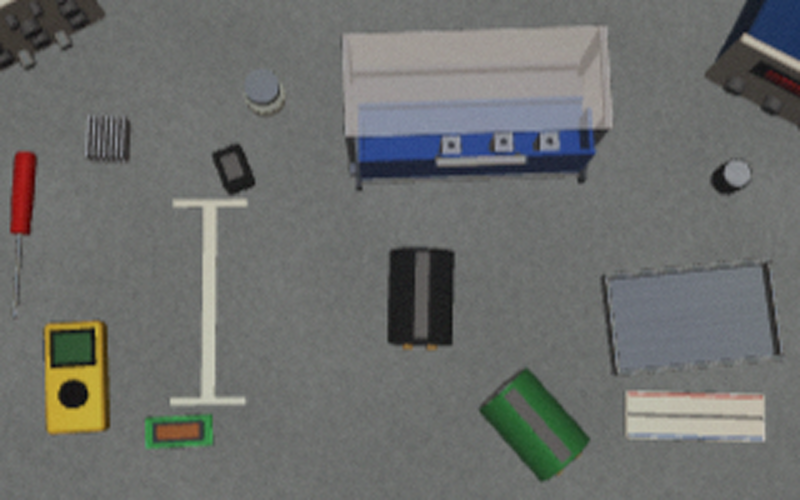

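The crop shows the black cylinder (crop 421,297) with a lengthwise stripe and brass terminals, so it is the one meant; the green one (535,425) is the decoy. The chock (233,169) is turned about 20°. Next I'll get robust poses.

```bash
cat >> h.py <<'E'
v_,u_=np.mgrid[:420,:560]
def reg(a,b,c,d): return (u_>=a)&(u_<b)&(v_>=c)&(v_<d)
def rect(m,z,name,h=None,lo=None,hi=None):
    P=cloud(z)
    if lo is not None: m=m&(P[...,2]>lo)&(P[...,2]<hi)
    m=cv2.morphologyEx(m.astype(np.uint8),cv2.MORPH_OPEN,np.ones((2,2),np.uint8))
    n,l,s,_=cv2.connectedComponentsWithStats(m); k=1+np.argmax(s[1:,4]); m=l==k
    Q=P[m] if h is None else np.array([onplane(z,a,b,h) for a,b in zip(u_[m],v_[m])])
    r=cv2.minAreaRect(Q[:,:2].astype(np.float32)); e=np.linalg.eigh(np.cov(Q[:,:2].T))[1][:,1]
    print(name,m.sum(),'mean',np.round(np.median(Q,0),4),'rect',np.round(r[0],4),np.round(r[1],4),round(r[2],1),'pca yaw',round(np.degrees(np.arctan2(e[1],e[0])),1),'z95',round(np.percentile(Q[:,2],95),4))
    return Q
E
python3 - <<'E'
from h import *
z=load('top');p=z['p'].astype(int);mn=p.min(-1);mx=p.max(-1)
rect(reg(265,312,200,258),z,'can',lo=.03,hi=.09)
rect(reg(265,312,200,258)&(mx<130)&(mn>85),z,'stripe?',lo=.07,hi=.09)
rect(reg(185,222,200,262)&(mn>150),z,'strip',h=0)
rect(reg(185,222,186,275)&(mn>150),z,'mark',h=0)
rect(reg(200,226,163,198),z,'chock',lo=.025,hi=.055)
rect(reg(200,226,163,198)&(mx<60),z,'chockdark',h=0.04)
rect(reg(350,440,205,275),z,'tray',lo=.015,hi=.04)
rect(reg(250,370,115,190),z,'cover',lo=.172,hi=.19)
rect(reg(288,340,168,182)&(mn>150),z,'bar',lo=.16,hi=.22)
rect(reg(400,425,168,192),z,'smallcap',lo=.04,hi=.06)
rect(reg(215,240,135,160),z,'jar',lo=.05,hi=.08)
z2=load('scene')
rect(reg(215,268,195,250),z2,'can s',lo=.03,hi=.09)
rect(reg(325,352,203,228),z2,'chock s',lo=.03,hi=.055)
rect(reg(170,350,215,350),z2,'cover s',lo=.172,hi=.19)
E
```

```text
can 1012 mean [ 0.4635 -0.0202  0.071 ] rect [ 0.4397 -0.0206] [0.0777 0.1722] 87.9 pca yaw 177.5 z95 0.0797
stripe? 136 mean [ 0.4605 -0.0204  0.077 ] rect [ 0.4649 -0.0203] [0.0118 0.0896] 89.9 pca yaw 178.7 z95 0.081
strip 310 mean [0.4614 0.2347 0.    ] rect [0.4622 0.2348] [0.1852 0.0122] 1.2 pca yaw -178.8 z95 0.0
mark 534 mean [0.4538 0.2348 0.    ] rect [0.4628 0.2339] [0.2456 0.0869] 0.1 pca yaw -178.9 z95 0.0
chock 206 mean [0.6212 0.2044 0.04  ] rect [0.6269 0.2067] [0.0536 0.0348] 22.9 pca yaw -166.1 z95 0.0457
chockdark 155 mean [0.6124 0.199  0.04  ] rect [0.6177 0.2022] [0.0549 0.037 ] 22.3 pca yaw -156.5 z95 0.04
tray 149 mean [ 0.4679 -0.4384  0.0267] rect [ 0.4354 -0.2148] [0.1178 0.4848] 5.1 pca yaw 85.2 z95 0.0347
cover 4422 mean [ 0.6889 -0.0773  0.181 ] rect [ 0.5815 -0.1167] [0.4055 0.3418] 8.7 pca yaw 94.0 z95 0.1853Traceback (most recent call last):
  File "<stdin>", line 11, in <module>
  File "h.py", line 25, in rect
    n,l,s,_=cv2.connectedComponentsWithStats(m); k=1+np.argmax(s[1:,4]); m=l==k
                                                     ~~~~~~~~~^^^^^^^^^
    return _wrapfunc(a, 'argmax', axis=axis, out=out, **kwds)
    return bound(*args, **kwds)
ValueError: attempt to get argmax of an empty sequence
```

Emit:
move_arm:
  deltas:
    - [[0,0,0.1],[0.2,0.5,0],-0.3]
    - [[0,0,0.2],[0.4,1,0],-0.3]
  grip_force: 40

```text
time: 0.35
tool_pos: [0.2719, -0.5327, 0.2302]
tcp_rot: [-2.966, -1.03, -0.0]
wrist_force: [0.1, 0.5, 0.1]
width: 0.656
```

Emit:
move_arm:
  deltas:
    - [[0,0,0.1],[0.2,0.5,0],-0.3]
    - [[0,0,0.2],[0.4,1,0],-0.3]

```text
time: 0.6
tool_pos: [0.3122, -0.432, 0.2307]
tcp_rot: [-2.768, -1.483, -0.0]
wrist_force: [0.3, -0.5, 0.4]
width: 0.646
```

Emit:
move_arm:
  deltas:
    - [[0,0,0.1],[0.2,0.5,0],-0.3]
    - [[0,0,0.2],[0.4,1,0],-0.3]

```text
time: 0.85
tool_pos: [0.3521, -0.332, 0.2309]
tcp_rot: [-2.502, -1.899, -0.0]
wrist_force: [0.8, 0.8, -0.4]
width: 0.65
```

Emit:
move_arm:
  deltas:
    - [[0,0,0.08],[0.2,0.5,0],-0.3]
    - [[0,0,0.16],[0.4,1,0],-0.3]

```text
time: 1.1
tool_pos: [0.392, -0.2321, 0.231]
tcp_rot: [-2.246, -2.196, -0.0]
wrist_force: [0.5, 0.6, -0.1]
width: 0.652
```

Emit:
move_arm:
  deltas:
    - [[0,0,0],[0.2,0.5,-0.2],-0.3]
    - [[0,0,0],[0.4,1,-0.4],-0.3]

```text
time: 1.35
tool_pos: [0.4324, -0.1322, 0.191]
tcp_rot: [2.25, 2.191, 0.001]
wrist_force: [1.0, -0.0, -0.6]
width: 0.648
```

Emit:
move_arm:
  deltas:
    - [[0,0,0],[0.15,0.5,-0.4],-0.3]
    - [[0,0,0],[0.3,1,-0.8],-0.3]
    - [[0,0,0],[0.3,1,-0.8],-0.3]
    - [[0,0,0],[0.3,1,-0.8],-0.3]
    - [[0,0,0],[0.3,1,-0.8],-0.3]

```text
time: 1.98
tool_pos: [0.4629, -0.0351, 0.1126]
tcp_rot: [2.25, 2.189, 0.002]
wrist_force: [0.5, -0.4, 0.1]
width: 0.65
```

Emit:
move_arm:
  deltas:
    - [[0,0,0],[0,0,-0.2],-0.3]
    - [[0,0,0],[0,0,-0.34],-0.3]
    - [[0,0,0],[0,0,-0.34],-0.3]

```text
time: 2.35
tool_pos: [0.461, -0.0346, 0.0766]
tcp_rot: [-2.251, -2.189, 0.002]
wrist_force: [0.7, 0.4, 1.0]
width: 0.648
```

Emit:
move_arm:
  deltas:
    - [[0,0,0],[0,0,-0.01],-0.3]
    - [[0,0,0],[0,0,-0.02],-0.3]

```text
time: 2.6
tool_pos: [0.4626, -0.0341, 0.0759]
tcp_rot: [2.25, 2.191, 0.001]
wrist_force: [-0.0, 0.5, 0.5]
width: 0.648
```

Emit:
move_arm:
  deltas:
    - [[0,0,0],[0,0,-0.01],-0.3]
    - [[0,0,0],[0,0,-0.02],-0.3]

```text
time: 2.85
tool_pos: [0.4621, -0.0338, 0.0734]
tcp_rot: [2.25, 2.192, 0.0]
wrist_force: [-0.1, -0.0, -0.2]
width: 0.647
```

Emit:
move_arm:
  deltas:
    - [[0,0,0],[0,0,-0.01],-0.3]
    - [[0,0,0],[0,0,-0.015],-0.3]

```text
time: 3.1
tool_pos: [0.4619, -0.0338, 0.0717]
tcp_rot: [-2.25, -2.192, 0.0]
wrist_force: [-0.1, -0.3, 0.0]
width: 0.651
```

Emit:
move_arm:
  deltas:
    - [[0,0,0],[0,0,-0.01],-0.3]
    - [[0,0,0],[0,0,-0.015],-0.3]

```text
time: 3.35
tool_pos: [0.4621, -0.034, 0.071]
tcp_rot: [2.25, 2.192, -0.0]
wrist_force: [-3.3, -0.7, 7.8]
width: 0.651
```

Emit:
move_arm:
  deltas:
    - [[0,0,0],[0,0,-0.01],-0.3]
    - [[0,0,0],[0,0,-0.015],-0.3]

```text
time: 3.6
tool_pos: [0.4623, -0.0343, 0.0707]
tcp_rot: [2.25, 2.192, -0.001]
wrist_force: [-7.3, -1.0, 17.8]
width: 0.652
```

Emit:
move_arm:
  deltas:
    - [[0,0,0],[0,0.05,0],-0.3]
    - [[0,0,0],[0,0.15,0],-0.3]
    - [[0,0,0],[0,0.25,0],-0.3]
    - [[0,0,0],[0,0.35,0],-0.3]
    - [[0,0,0],[0,0.45,0],-0.3]
    - [[0,0,0],[0,0.5,0],-0.3]

```text
time: 4.35
tool_pos: [0.4635, 0.0166, 0.0713]
tcp_rot: [2.249, 2.191, 0.003]
wrist_force: [-4.4, 0.3, 14.7]
width: 0.65
```

Run:
```python
from h import *
for n in('top','scene'):
    snap(n,n+'1.png')
z=load('scene'); rect(reg(205,300,170,250),z,'can s',lo=.02,hi=.085)
z=load('top'); p=z['p']
cv2.imwrite('pics/s1.png',np.vstack([cv2.resize(load('scene')['p'][140:270,180:360,::-1],(720,520))]))
s=status.read_state();print(s['tool_pos'],s['wrist_force'])
```

```text
can s 1052 mean [ 0.4861 -0.0096  0.0685] rect [ 0.764  -0.1808] [0.1226 0.7958] 57.2 pca yaw 151.1 z95 0.0813
[0.46349354 0.01679802 0.07132044] [-4.65745072  0.3218994  15.45440322]
```

View pics/s1.png

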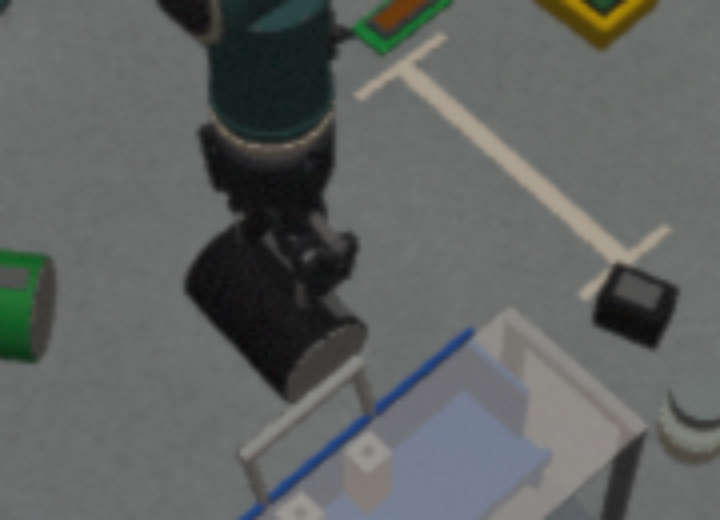

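The can rolls under the fingertips (stripe turned away; now about y=+0.005). Continuing in strokes.

Emit:
move_arm:
  deltas:
    - [[0,0,0],[0,0,0.1],-0.3]
    - [[0,0,0],[0,-0.25,0.1],-0.3]
    - [[0,0,0],[0,-0.25,0],-0.3]
    - [[0,0,0.001],[0,-0.18,0],-0.3]
    - [[0,0,0.002],[0,-0.08,0],-0.3]
    - [[0,0,0.003],[0,0.02,0],-0.3]
    - [[0,0,0.004],[0,0.12,0],-0.3]
    - [[0,0,0.005],[0,0.22,0],-0.3]
    - [[0,0,0.005],[0,0.25,0],-0.3]
    - [[0,0,0.005],[0,0.25,0.1],-0.3]
    - [[0,0,0.005],[0,0.01,0.1],-0.3]
    - [[0,0,0.005],[0,0.01,0],-0.3]
    - [[0,0,0.006],[0,0.08,0],-0.3]
    - [[0,0,0.007],[0,0.18,0],-0.3]
    - [[0,0,0.008],[0,0.28,0],-0.3]
    - [[0,0,0.009],[0,0.38,0],-0.3]
    - [[0,0,0.01],[0,0.48,0],-0.3]
    - [[0,0,0.01],[0,0.51,0],-0.3]

```text
time: 6.7
tool_pos: [0.464, 0.0686, 0.0713]
tcp_rot: [2.233, 2.208, 0.006]
wrist_force: [-2.0, 0.3, 19.4]
width: 0.65
```

```bash
cat >> h.py <<'E'
def cany(lo=.03,x0=.40,x1=.53,y0=-.1,y1=.33):
    """can centre/yaw from both overhead cameras: blackish points in a world box"""
    for n in('top','scene'):
        snap(n); z=load(n); W=cloud(z); p=z['p'].astype(int)
        m=(W[...,2]>lo)&(W[...,2]<.085)&(W[...,0]>x0)&(W[...,0]<x1)&(W[...,1]>y0)&(W[...,1]<y1)
        Q=W[m]
        # fit axis: horizontal cylinder r=.038 at z=.038
        from scipy.optimize import least_squares
        f=lambda a:(np.hypot((Q[:,1]-a[0]-a[1]*(Q[:,0]-.465))*np.cos(np.arctan(a[1])),Q[:,2]-.038)-.038)
        r=least_squares(f,[np.median(Q[:,1]),0],loss='soft_l1',f_scale=.003)
        i=abs(r.fun)<.006
        print(n,m.sum(),'y@.465',r.x[0].round(4),'yaw',np.degrees(r.x[1]).round(1),'x',np.percentile(Q[i,0],[2,98]).round(3),'inl',np.mean(abs(f(r.x))<.004).round(2))
E
python3 - <<'E'
from h import *
cany(); s=status.read_state();print(s['tool_pos'],s['wrist_force'])
E
```

```text
top 191 y@.465 0.0596 yaw -2.7 x [0.415 0.51 ] inl 0.84
scene 1010 y@.465 0.0582 yaw -1.5 x [0.415 0.523] inl 0.79
[0.46404246 0.06861208 0.07129682] [-3.09882582  1.5065039  19.72776094]
```

Emit:
move_arm:
  deltas:
    - [[0,0,0],[0,0,0.1],-0.3]
    - [[0,0,0],[0,-0.25,0.1],-0.3]
    - [[0,0,0],[0,-0.25,0],-0.3]
    - [[0,0,0.001],[0,-0.18,0],-0.3]
    - [[0,0,0.002],[0,-0.08,0],-0.3]
    - [[0,0,0.003],[0,0.02,0],-0.3]
    - [[0,0,0.004],[0,0.12,0],-0.3]
    - [[0,0,0.005],[0,0.22,0],-0.3]
    - [[0,0,0.005],[0,0.25,0],-0.3]
    - [[0,0,0.005],[0,0.25,0.1],-0.3]
    - [[0,0,0.005],[0,0.01,0.1],-0.3]
    - [[0,0,0.005],[0,0.01,0],-0.3]
    - [[0,0,0.006],[0,0.08,0],-0.3]
    - [[0,0,0.007],[0,0.18,0],-0.3]
    - [[0,0,0.008],[0,0.28,0],-0.3]
    - [[0,0,0.009],[0,0.38,0],-0.3]
    - [[0,0,0.01],[0,0.48,0],-0.3]
    - [[0,0,0.01],[0,0.51,0],-0.3]

```text
time: 9.05
tool_pos: [0.4636, 0.1201, 0.0714]
tcp_rot: [2.217, 2.226, 0.005]
wrist_force: [-4.4, 0.9, 21.5]
width: 0.653
```

Emit:
move_arm:
  deltas:
    - [[0,0,0],[0,0,0.1],-0.3]
    - [[0,0,0],[0,-0.25,0.1],-0.3]
    - [[0,0,0],[0,-0.25,0],-0.3]
    - [[0,0,0.001],[0,-0.18,0],-0.3]
    - [[0,0,0.002],[0,-0.08,0],-0.3]
    - [[0,0,0.003],[0,0.02,0],-0.3]
    - [[0,0,0.004],[0,0.12,0],-0.3]
    - [[0,0,0.005],[0,0.22,0],-0.3]
    - [[0,0,0.005],[0,0.25,0],-0.3]
    - [[0,0,0.005],[0,0.25,0.1],-0.3]
    - [[0,0,0.005],[0,0.01,0.1],-0.3]
    - [[0,0,0.005],[0,0.01,0],-0.3]
    - [[0,0,0.006],[0,0.08,0],-0.3]
    - [[0,0,0.007],[0,0.18,0],-0.3]
    - [[0,0,0.008],[0,0.28,0],-0.3]
    - [[0,0,0.009],[0,0.38,0],-0.3]
    - [[0,0,0.01],[0,0.48,0],-0.3]
    - [[0,0,0.01],[0,0.51,0],-0.3]

```text
time: 11.3
tool_pos: [0.4633, 0.1714, 0.0715]
tcp_rot: [-2.199, -2.243, -0.005]
wrist_force: [-5.7, 0.6, 22.6]
width: 0.654
```

Run:
```python
from h import *
cany(); s=status.read_state();print(s['tool_pos'],s['wrist_force'])
```

```text
top 157 y@.465 0.1643 yaw -1.8 x [0.418 0.526] inl 0.92
scene 990 y@.465 0.1627 yaw -1.5 x [0.419 0.526] inl 0.8
[0.46333959 0.17141895 0.07143503] [-4.70817393  0.36865189 22.85633409]
```

Emit:
move_arm:
  deltas:
    - [[0,0,0],[0,0,0.1],-0.3]
    - [[0,0,0],[0,-0.25,0.1],-0.3]
    - [[0,0,0],[0,-0.25,0],-0.3]
    - [[0,0,0.001],[0,-0.18,0],-0.3]
    - [[0,0,0.002],[0,-0.08,0],-0.3]
    - [[0,0,0.003],[0,0.02,0],-0.3]
    - [[0,0,0.004],[0,0.12,0],-0.3]
    - [[0,0,0.005],[0,0.22,0],-0.3]
    - [[0,0,0.005],[0,0.25,0],-0.3]
    - [[0,0,0.005],[0,0.25,0.1],-0.3]
    - [[0,0,0.005],[0,0.01,0.1],-0.3]
    - [[0,0,0.005],[0,0.01,0],-0.3]
    - [[0,0,0.006],[0,0.08,0],-0.3]
    - [[0,0,0.007],[0,0.18,0],-0.3]
    - [[0,0,0.008],[0,0.28,0],-0.3]
    - [[0,0,0.009],[0,0.38,0],-0.3]
    - [[0,0,0.01],[0,0.48,0],-0.3]
    - [[0,0,0.01],[0,0.51,0],-0.3]

```text
time: 13.65
tool_pos: [0.4634, 0.2227, 0.0715]
tcp_rot: [-2.182, -2.26, -0.006]
wrist_force: [-5.0, -0.4, 23.3]
width: 0.649
```

Run:
```python
from h import *
cany(); s=status.read_state();print(s['tool_pos'],s['wrist_force'])
```

```text
top 300 y@.465 0.216 yaw -1.3 x [0.421 0.527] inl 0.92
scene 972 y@.465 0.2145 yaw -1.8 x [0.42  0.527] inl 0.77
[0.46340247 0.22277202 0.07148572] [-4.24304169  0.82901649 22.41175824]
```

Emit:
move_arm:
  deltas:
    - [[0,0,0],[0,0,0.1],-0.3]
    - [[0,0,0],[0,-0.22,0.1],-0.3]
    - [[0,0,0],[0,-0.22,0],-0.3]
    - [[0,0,0.003],[0,-0.16,0],-0.3]
    - [[0,0,0.006],[0,-0.08,0],-0.3]
    - [[0,0,0.009],[0,0,0],-0.3]
    - [[0,0,0.012],[0,0.08,0],-0.3]
    - [[0,0,0.012],[0,0.13,0],-0.3]
    - [[0,0,0.012],[0,0.16,0],-0.3]
    - [[0,0,0.012],[0,0.16,0],-0.3]
    - [[0,0,0.012],[0,0.16,0],-0.3]
    - [[0,0,0.012],[0,0.16,0.2],-0.3]
    - [[0,0,0.012],[0.4,0.16,0.8],-0.3]
    - [[0,0,0.012],[0.9,0.1,0.8],-0.3]
    - [[0,0,0.012],[0.9,0.1,0.8],-1]

```text
time: 15.62
tool_pos: [0.5555, 0.2307, 0.1487]
tcp_rot: [2.161, 2.279, 0.004]
wrist_force: [-0.4, -0.1, -0.0]
width: 0.84
```

Run:
```python
from h import *
cany(); 
z=load('top');p=z['p'].astype(int);mn=p.min(-1);mx=p.max(-1)
z=load('scene')
W=cloud(z); m=(W[...,2]>.03)&(W[...,2]<.05)&(W[...,0]>.56)&(W[...,0]<.68)&(W[...,1]>.13)&(W[...,1]<.29); rect(m,z,'chock s')
s=status.read_state();print(s['tool_pos'],s['time'])
snap('wrist')
a=[cv2.resize(load(n)['p'][:,:,::-1],(400,300)) for n in ('top','scene')]
cv2.imwrite('pics/s2.png',np.vstack([np.hstack(a),np.hstack([cv2.resize(load('wrist')['p'][:,:,::-1],(400,300)),a[0]*0])]))
```

```text
top 48 y@.465 0.2348 yaw -0.6 x [0.497 0.525] inl 0.92
scene 1017 y@.465 0.2332 yaw -1.6 x [0.42  0.528] inl 0.76
chock s 219 mean [0.628 0.202 0.04 ] rect [ 0.8259 -0.1141] [0.0527 0.8195] 32.0 pca yaw 123.6 z95 0.0438
[0.55082594 0.23010035 0.14648672] 15.725
```

View pics/s2.png

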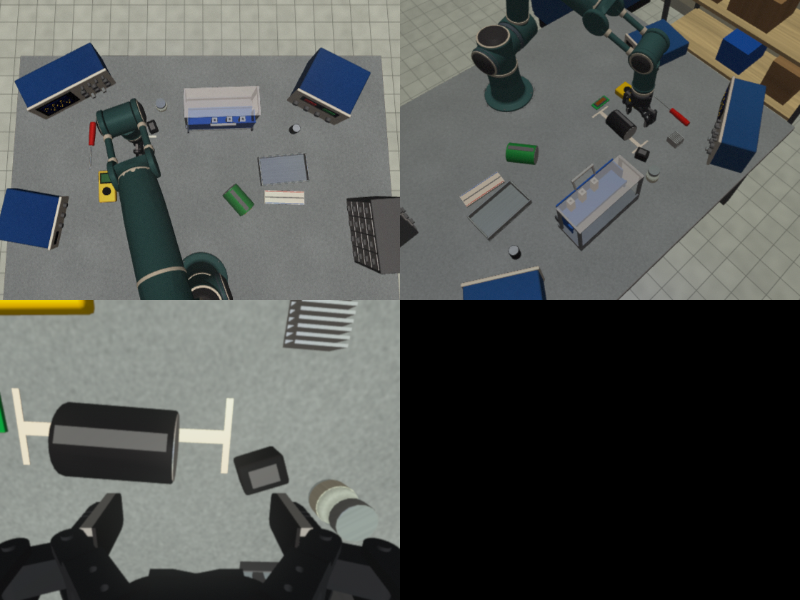

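Scene and wrist views show the capacitor lying over the strip, and the chock (wrist pane 262,470) untouched. Measuring from the wrist camera.

```bash
cat >> h.py <<'E'
def wcan(zz,y0=.1,y1=.33,x0=.38,x1=.55):
    from scipy.optimize import least_squares
    W=cloud(zz); Q=W[(W[...,2]>.03)&(W[...,2]<.085)&(W[...,0]>x0)&(W[...,0]<x1)&(W[...,1]>y0)&(W[...,1]<y1)]
    f=lambda a:(np.hypot((Q[:,1]-a[0]-a[1]*(Q[:,0]-.465))*np.cos(np.arctan(a[1])),Q[:,2]-.038)-.038)
    r=least_squares(f,[np.median(Q[:,1]),0],loss='soft_l1',f_scale=.003)
    print('wcan y@.465',r.x[0].round(4),'yaw',np.degrees(r.x[1]).round(1),'x',np.percentile(Q[:,0],[2,98]).round(3),'inl',np.mean(abs(f(r.x))<.004).round(2))
E
python3 - <<'E'
from h import *
z=load('wrist'); wcan(z); W=cloud(z); p=z['p'].astype(int); mn=p.min(-1)
low=(abs(W[...,2])<.012)
m=(mn>185)&low&reg(10,335,110,250)
m[:, :]=m
Q=np.array([onplane(z,a,b) for a,b in zip(u_[m],v_[m])]); Q=Q[(abs(Q[:,1]-.235)<.06)&(abs(Q[:,0]-.465)<.14)]
S=Q[(abs(Q[:,0]-.465)<.105)]; pf=np.polyfit(S[:,0],S[:,1],1); print('strip',len(Q),len(S),'y@.465',np.polyval(pf,.465),'yaw',np.degrees(pf[0]),'x ends',Q[:,0].min(),Q[:,0].max())
m=(W[...,2]>.033)&(W[...,2]<.048)&reg(310,420,190,290)
rect(m,z,'chock')
m=(W[...,2]>.05)&(W[...,2]<.075)&reg(400,560,230,400)
rect(m,z,'jar')
E
```

```text
wcan y@.465 0.2323 yaw -1.4 x [0.422 0.53 ] inl 0.98
strip 3593 1222 y@.465 0.2337939294743206 yaw 0.513059927677643 x ends 0.3408048169198039 0.5906128983942718
chock 2982 mean [0.6239 0.2064 0.041 ] rect [0.6103 0.2413] [0.0594 0.1619] 26.7 pca yaw 173.8 z95 0.0424
jar 3203 mean [0.7132 0.1715 0.0659] rect [0.6764 0.2151] [0.0544 0.3044] 46.4 pca yaw 142.4 z95 0.0672
```

Run:
```python
from h import *
z=load('wrist'); W=cloud(z)
m=((abs(W[...,2]-.04)<.006)&reg(310,420,190,290)).astype(np.uint8)
m=cv2.morphologyEx(m,cv2.MORPH_OPEN,np.ones((7,7),np.uint8))
n,l,s,_=cv2.connectedComponentsWithStats(m);print(s)
k=1+np.argmax(s[1:,4]);q=np.argwhere(l==k)
P=np.array([onplane(z,b,a,.04) for a,b in q]);r=cv2.minAreaRect(P[:,:2].astype(np.float32));print(r,P.mean(0))
print(np.median(W[(W[...,2]>.06)&(W[...,2]<.07)&reg(430,540,250,380)],0))
```

```text
[[     0      0    560    420 232340]
 [   333    215     70     57   2860]]
((0.623121440410614, 0.2060679793357849), (0.04963342472910881, 0.03711414337158203), 21.234920501708984) [0.62287392 0.20652404 0.04      ]
[0.71484579 0.17031994 0.06606552]
```

Emit:
move_arm:
  deltas:
    - [[0,0,0.1],[0.4,-0.12,0],-1]
    - [[0,0,0.2],[0.71,-0.24,0],-1]
    - [[0,0,0.2],[0.71,-0.24,-0.4],-1]
    - [[0,0,0.2],[0.71,-0.24,-0.6],-1]
    - [[0,0,0.2],[0.71,-0.24,-0.6],-1]

```text
time: 16.4
tool_pos: [0.6192, 0.2058, 0.0852]
tcp_rot: [-1.772, -2.588, 0.009]
wrist_force: [-0.5, 1.0, 1.0]
width: 1.002
```

Emit:
move_arm:
  deltas:
    - [[0,0,0],[0.03,0,-0.4],-1]
    - [[0,0,0],[0.03,0,-0.7],-1]
    - [[0,0,0],[0.03,0,-0.78],-1]
    - [[0,0,0],[0.03,0,-0.78],-1]
    - [[0,0,0],[0.03,0,-0.78],0.2]
    - [[0,0,0],[0.03,0,-0.78],0.2]
    - [[0,0,0],[0.03,0,-0.78],1]
    - [[0,0,0],[0.03,0,-0.78],1]
    - [[0,0,0],[0.03,0,-0.78],1]
    - [[0,0,0],[0.03,0,-0.78],1]
  grip_force: 40

```text
time: 17.65
tool_pos: [0.6273, 0.2065, 0.0127]
tcp_rot: [1.774, 2.59, 0.003]
wrist_force: [-0.3, 0.3, 6.2]
width: 0.58
```

Emit:
move_arm:
  deltas:
    - [[0,0,0],[0,0,0.2],1]
    - [[0,0,0],[0,0,0.6],1]
    - [[0,0,0],[0,0,1],1]
    - [[0,0,-0.06],[-0.2,0.5,1],1]
    - [[0,0,-0.12],[-0.4,0.95,1],1]
    - [[0,0,-0.18],[-0.7,0.95,1],1]
    - [[0,0,-0.25],[-1,0.95,1],1]
    - [[0,0,-0.25],[-1,0.95,1],1]

```text
time: 18.65
tool_pos: [0.5237, 0.3011, 0.1112]
tcp_rot: [-2.245, -2.197, 0.002]
wrist_force: [-0.9, 0.8, -1.1]
width: 0.578
```

Emit:
move_arm:
  deltas:
    - [[0,0,0],[-0.25,0,0],1]
    - [[0,0,0],[-0.5,0,-0.2],1]
    - [[0,0,0],[-0.5,0,-0.5],1]
    - [[0,0,0],[-0.5,0,-0.5],1]
    - [[0,0,0],[-0.5,0,-0.5],1]

```text
time: 19.27
tool_pos: [0.4774, 0.3015, 0.062]
tcp_rot: [2.247, 2.195, 0.003]
wrist_force: [0.3, 0.3, -1.2]
width: 0.579
```

Run:
```python
from h import *
s=status.read_state();print(s['tool_pos'],s['tcp_rot'],s['width'])
snap('wrist');snap('scene')
cv2.imwrite('pics/s3.png',np.hstack([cv2.resize(load('wrist')['p'][:,:,::-1],(400,300)),cv2.resize(load('scene')['p'][60:240,230:470,::-1],(400,300))]))
wcan(load('wrist'))
```

```text
[0.47740005 0.30148639 0.06203626] [2.24654385 2.19524231 0.0028505 ] 0.5792107854435729
wcan y@.465 0.2887 yaw -1.5 x [0.444 0.51 ] inl 0.42
```

View pics/s3.png

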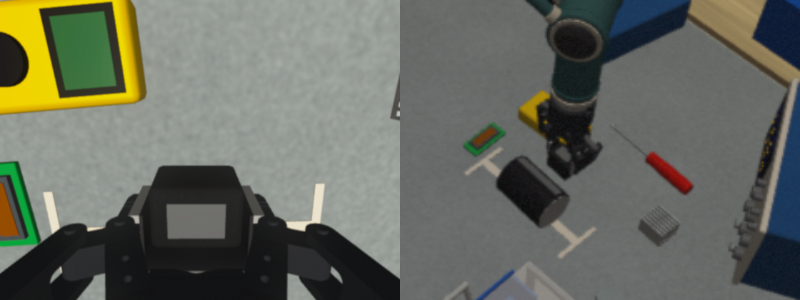

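Emit:
move_arm:
  deltas:
    - [[0,0,0],[0,0,-0.2],1]
    - [[0,0,0],[0,0,-0.4],1]
    - [[0,0,0],[0,0,-0.46],1]
    - [[0,0,0],[0,0,-0.48],1]
    - [[0,0,0],[0,0,-0.48],1]

```text
time: 20.0
tool_pos: [0.4767, 0.3015, 0.0137]
tcp_rot: [2.247, 2.195, 0.002]
wrist_force: [0.8, -0.0, -0.9]
width: 0.577
```

Emit:
move_arm:
  deltas:
    - [[0,0,0],[0,-0.03,0],1]
    - [[0,0,0],[0,-0.06,0],1]
    - [[0,0,0],[0,-0.09,0],1]
    - [[0,0,0],[0,-0.1,0],1]
    - [[0,0,0],[0,-0.1,0],1]

```text
time: 20.62
tool_pos: [0.4759, 0.291, 0.0128]
tcp_rot: [-2.247, -2.195, 0.0]
wrist_force: [-0.6, 0.0, -1.9]
width: 0.577
```

Run:
```python
from h import *
s=status.read_state();print(s['tool_pos'],s['wrist_force'])
cany(); 
z=load('scene');W=cloud(z)
m=(abs(W[...,0]-.477)<.018)&(abs(W[...,1]-.25)<.08)&(W[...,2]<.1)
Q=W[m]; 
for y in np.arange(.2,.33,.006):
    q=Q[abs(Q[:,1]-y)<.003]; print(round(y,3),len(q),np.percentile(q[:,2],[10,50,90]).round(3) if len(q) else '')
```

```text
[0.47594994 0.29098208 0.01277591] [-0.57120078  0.04198653 -1.94743364]
top 965 y@.465 0.2349 yaw -1.1 x [0.423 0.527] inl 0.84
scene 1314 y@.465 0.2369 yaw -1.4 x [0.42  0.527] inl 0.52
0.2 59 [0.    0.052 0.061]
0.206 59 [-0.002  0.06   0.069]
0.212 33 [0.013 0.07  0.075]
0.218 28 [0.07  0.075 0.079]
0.224 24 [0.071 0.075 0.079]
0.23 24 [0.074 0.077 0.08 ]
0.236 18 [0.074 0.077 0.081]
0.242 20 [0.073 0.075 0.08 ]
0.248 17 [0.07  0.075 0.077]
0.254 9 [0.069 0.071 0.074]
0.26 7 [0.063 0.066 0.067]
0.266 3 [0.055 0.059 0.061]
0.272 6 [0.068 0.095 0.098]
0.278 24 [0.039 0.046 0.095]
0.284 30 [0.038 0.043 0.09 ]
0.29 17 [0.039 0.043 0.046]
0.296 9 [0.038 0.04  0.043]
0.302 5 [0.039 0.044 0.044]
0.308 1 [0.044 0.044 0.044]
0.314 0 
0.32 0 
0.326 0
```

Emit:
move_arm:
  deltas:
    - [[0,0,0],[0,-0.01,0],1]
    - [[0,0,0],[0,-0.02,0],1]
    - [[0,0,0],[0,-0.025,0],1]
    - [[0,0,0],[0,-0.025,0],1]
    - [[0,0,0],[0,-0.025,0],1]

```text
time: 21.35
tool_pos: [0.476, 0.2886, 0.0128]
tcp_rot: [2.247, 2.196, 0.0]
wrist_force: [0.1, -1.1, -0.5]
width: 0.572
```

Run:
```python
from h import *
s=status.read_state();print(s['tool_pos'],s['wrist_force']); cany()
```

```text
[0.47597485 0.28861952 0.01279464] [ 0.11039842 -1.06971779 -0.52282379]
top 942 y@.465 0.2346 yaw -1.3 x [0.422 0.528] inl 0.86
scene 1296 y@.465 0.2364 yaw -2.4 x [0.42  0.528] inl 0.55
```

Emit:
move_arm:
  deltas:
    - [[0,0,0],[0,0,-0.01],1]
    - [[0,0,0],[0,0,-0.01],-0.1]
    - [[0,0,0],[0,0,-0.01],-0.35]
    - [[0,0,0],[0,0,-0.01],-0.6]
    - [[0,0,0],[0,0,-0.01],-0.6]
    - [[0,0,0],[0,0,0.3],-0.6]
    - [[0,0,0],[0,0,0.7],-0.6]
    - [[0,0,0],[0,-0.3,1],-0.6]
    - [[0,0,0],[0,-0.7,1],-0.6]
    - [[0,0,0],[0,-0.7,1],-0.6]

```text
time: 22.7
tool_pos: [0.4759, 0.2168, 0.1131]
tcp_rot: [2.249, 2.193, -0.0]
wrist_force: [0.2, -0.1, -1.1]
width: 0.801
```

Emit:
move_arm:
  deltas:
    - [[0,0,0],[0,-0.2,0.4],-0.6]
    - [[0,0,0],[0,-0.4,0.8],-0.6]
    - [[0,0,0],[0,-0.4,0.8],-0.6]
    - [[0,0,0],[0,-0.4,0.8],-0.6]

```text
time: 23.2
tool_pos: [0.4756, 0.1791, 0.192]
tcp_rot: [-2.246, -2.195, 0.001]
wrist_force: [0.2, -0.0, -1.4]
width: 0.798
```

Run:
```python
from h import *
s=status.read_state();print(s['tool_pos'],s['wrist_force'])
snap('wrist','w4.png'); z=load('wrist');W=cloud(z);wcan(z,y1=.28)
for lab,h in(('chock',.04),):
    m=((abs(W[...,2]-h)<.005)&(W[...,1]>.262)&(W[...,1]<.36)&(abs(W[...,0]-.476)<.05)).astype(np.uint8)
    m=cv2.morphologyEx(m,cv2.MORPH_OPEN,np.ones((7,7),np.uint8))
    n,l,s,_=cv2.connectedComponentsWithStats(m);k=1+np.argmax(s[1:,4]);q=np.argwhere(l==k)
    P=np.array([onplane(z,b,a,h) for a,b in q]);print(s[k],cv2.minAreaRect(P[:,:2].astype(np.float32)),P.mean(0))
```

```text
[0.47557561 0.17907988 0.19204244] [ 0.2040895  -0.00256469 -1.38973863]
wcan y@.465 0.2326 yaw -1.3 x [0.422 0.527] inl 0.97
[ 240   33   65   50 3127] ((0.47630658745765686, 0.287100613117218), (0.03507394343614578, 0.04946967959403992), 88.72543334960938) [0.47637407 0.28762104 0.04      ]
```

View pics/w4.png

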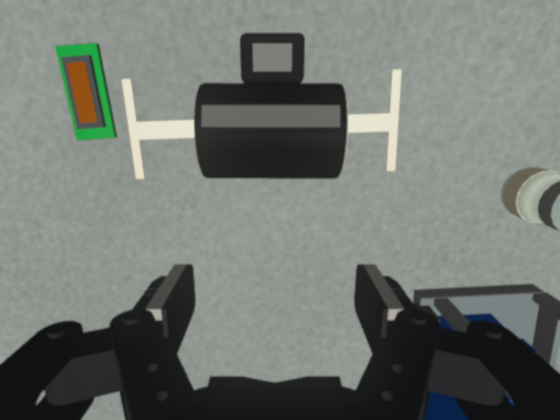

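The capacitor (270,130) is centred over the strip, with the chock (272,57) upright against its far side. Fit: can y 0.2326 against strip 0.2338, gap about 1 mm or less. On to the bin.

Emit:
move_arm:
  deltas:
    - [[0,0,0],[0.1,-0.4,0.4],-0.6]
    - [[0,0,0],[0.2,-0.9,0.9],-0.6]
    - [[0,0,0],[0.2,-1,1],-0.6]

```text
time: 23.62
tool_pos: [0.497, 0.0777, 0.294]
tcp_rot: [2.247, 2.194, 0.002]
wrist_force: [0.2, 0.4, 0.1]
width: 0.803
```

Emit:
move_arm:
  deltas:
    - [[0,0,0],[0.4,-0.5,0.1],-0.6]
    - [[0,0,0],[0.6,-1,0.1],-0.6]

```text
time: 23.88
tool_pos: [0.5569, -0.0213, 0.3017]
tcp_rot: [-2.244, -2.197, -0.0]
wrist_force: [0.7, 1.2, -0.1]
width: 0.801
```

Emit:
move_arm:
  deltas:
    - [[0,0,0],[0,-0.5,0.1],-0.6]
    - [[0,0,0],[0,-1,0.5],-0.6]
    - [[0,0,0],[0,-1,0.5],-0.6]
    - [[0,0,0],[0,-1,0.5],-0.6]
    - [[0,0,0],[0,-1,0.5],-0.6]

```text
time: 24.5
tool_pos: [0.5552, -0.1196, 0.3504]
tcp_rot: [-2.242, -2.195, 0.002]
wrist_force: [0.4, 0.2, -0.7]
width: 0.798
```

Run:
```python
from h import *
s=status.read_state();print(s['tool_pos'],s['joint_vel'].round(3))
snap('wrist','w5.png')
```

```text
[ 0.55522731 -0.11959184  0.35040305] [ 0.003 -0.006 -0.004 -0.003  0.001 -0.002]
```

View pics/w5.png

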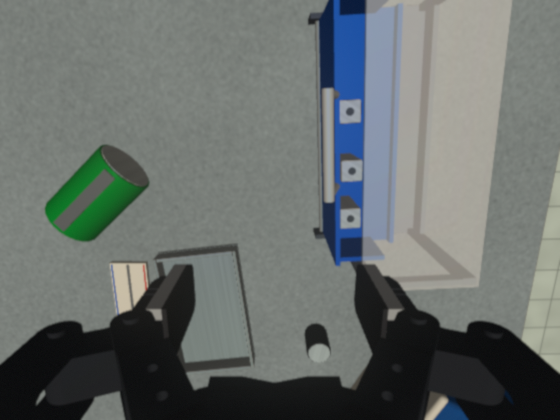

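Wrist view: the bar is at column 328, rows 88–202; spacers at (350,111), (351,170), (350,218); clear cover edge around column 365.

Run:
```python
from h import *
z=load('wrist');W=cloud(z);p=z['p'].astype(int)
m=reg(318,338,85,206)&(p.min(-1)>150)
print('bar z',np.percentile(W[m][:,2],[10,50,90]))
P=np.array([onplane(z,a,b,.19) for a,b in zip(u_[m],v_[m])]);pf=np.polyfit(P[:,1],P[:,0],1)
print('bar x@y-.076',np.polyval(pf,-.076),'slope',pf[0],'y',P[:,1].min(),P[:,1].max(),'thick',np.ptp(P[:,0]-np.polyval(pf,P[:,1])), m.sum())
for a,b in((350,111),(351,170),(350,218)): print(onplane(z,a,b,.135),W[b-8:b+9,a-8:a+9,2].min(), np.median(W[b-6:b+7,a-6:a+7].reshape(-1,3),0))
# cover front edge: points at z~.18 
m=(abs(W[...,2]-.181)<.006); 
for y in (-.16,-.13,-.1,-.07,-.04,0,.03): 
    q=W[m&(abs(W[...,1]-y)<.008)&(W[...,0]>.55)]; q=np.sort(q[:,0]); print(y,len(q),q[[0,len(q)//50,len(q)//10]].round(4) if len(q) else'')
```

```text
bar z [0.18992081 0.1909213  0.19186438]
bar x@y-.076 0.6015386060459277 slope -0.031250469094096275 y -0.12805177904356785 -0.0353317913752028 thick 0.00381946771125774 478
[ 0.63013842 -0.0526977   0.135     ] 0.13376784338691067 [ 0.62983647 -0.05267944  0.13624365]
[ 0.63346381 -0.11091807  0.135     ] 0.1331333879804005 [ 0.63304584 -0.11064021  0.13612377]
[ 0.63447805 -0.16244978  0.135     ] 0.1340899708141101 [ 0.6341119  -0.16198543  0.13613788]
-0.16 2009 [0.6364 0.6382 0.6471]
-0.13 2155 [0.5986 0.6368 0.6463]
-0.1 2332 [0.5978 0.6356 0.6451]
-0.07 2539 [0.5964 0.6343 0.6436]
-0.04 2749 [0.596  0.6336 0.643 ]
0 3075 [0.6304 0.6326 0.6419]
0.03 1801 [0.6299 0.6311 0.6394]
```

Emit:
move_arm:
  deltas:
    - [[0,0,0.037],[0.42,0.38,-0.3],0.34]
    - [[0,0,0.037],[0.42,0.38,-0.9],0.34]
    - [[0,0,0.037],[0.42,0.38,-1],0.34]
    - [[0,0,0.037],[0.42,0.38,-1],0.34]
    - [[0,0,0.037],[0.42,0.38,-1],0.34]

```text
time: 25.18
tool_pos: [0.5993, -0.0838, 0.2558]
tcp_rot: [2.18, 2.257, 0.004]
wrist_force: [-0.6, -0.5, -0.3]
width: 0.331
```

Emit:
move_arm:
  deltas:
    - [[0,0,0],[0,0,-0.2],0.34]
    - [[0,0,0],[0,0,-0.4],0.34]
    - [[0,0,0],[0,0,-0.4],0.34]
    - [[0,0,0],[0,0,-0.4],0.34]

```text
time: 25.68
tool_pos: [0.5978, -0.0835, 0.2123]
tcp_rot: [-2.182, -2.259, 0.001]
wrist_force: [-0.5, -0.4, 0.3]
width: 0.334
```

Run:
```python
from h import *
s=status.read_state();print(s['tool_pos'],s['tcp_rot'],s['wrist_force'],s['width'])
snap('scene')
cv2.imwrite('pics/s6.png',cv2.resize(load('scene')['p'][190:330,190:350,::-1],(685,600),interpolation=cv2.INTER_CUBIC))
```

```text
[ 0.59776073 -0.0834627   0.21231527] [-2.18186453e+00 -2.25936421e+00  7.54607167e-04] [-0.47387113 -0.36092213  0.33104808] 0.3342830767146542
```

View pics/s6.png

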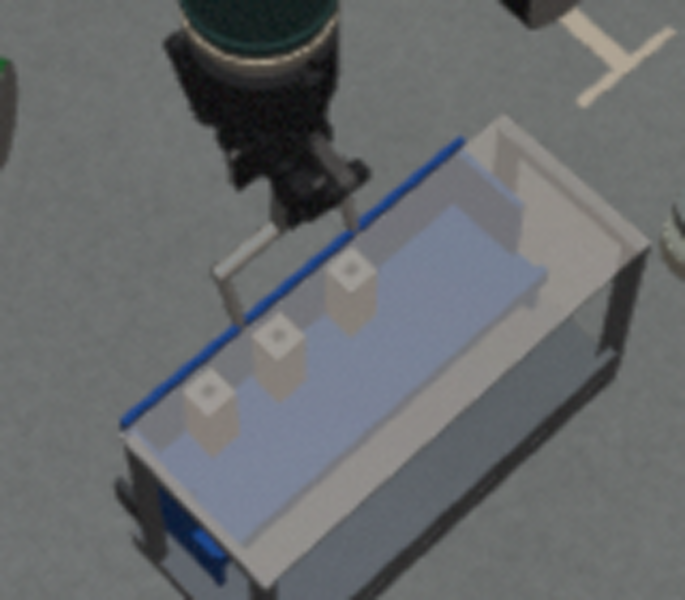

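Emit:
move_arm:
  deltas:
    - [[0,0,0],[0,0,-0.15],0.34]
    - [[0,0,0],[0,0,-0.3],0.34]
    - [[0,0,0],[0,0,-0.43],0.34]
    - [[0,0,0],[0,0,-0.43],0.34]
    - [[0,0,0],[0,0,-0.43],0.34]

```text
time: 26.35
tool_pos: [0.5981, -0.0834, 0.1698]
tcp_rot: [-2.182, -2.26, 0.0]
wrist_force: [-0.3, -0.3, 0.5]
width: 0.329
```

Emit:
move_arm:
  deltas:
    - [[0,0,0],[-0.1,0,0],0.34]
    - [[0,0,0],[-0.2,-0.01,-0.02],0.34]
    - [[0,0,0],[-0.3,-0.01,-0.04],0.34]
    - [[0,0,0],[-0.4,-0.01,-0.07],0.34]
    - [[0,0,0],[-0.5,-0.02,-0.11],0.34]
    - [[0,0,0],[-0.6,-0.02,-0.16],0.34]
    - [[0,0,0],[-0.7,-0.02,-0.2],0.34]
    - [[0,0,0],[-0.78,-0.03,-0.25],0.34]
    - [[0,0,0],[-0.85,-0.03,-0.31],0.34]
    - [[0,0,0],[-0.9,-0.03,-0.34],0.34]
    - [[0,0,0],[-0.9,-0.03,-0.34],0.34]

```text
time: 27.72
tool_pos: [0.5073, -0.0863, 0.1353]
tcp_rot: [-2.182, -2.259, 0.001]
wrist_force: [0.4, -0.5, 0.3]
width: 0.331
```

Emit:
move_arm:
  deltas:
    - [[0,0,0],[-0.08,0,-0.08],0.34]
    - [[0,0,0],[-0.16,-0.01,-0.16],0.34]
    - [[0,0,0],[-0.24,-0.01,-0.25],0.34]
    - [[0,0,0],[-0.31,-0.01,-0.33],0.34]
    - [[0,0,0],[-0.31,-0.01,-0.33],0.34]
    - [[0,0,0],[-0.31,-0.01,-0.33],0.34]

```text
time: 28.48
tool_pos: [0.4769, -0.0874, 0.1028]
tcp_rot: [-2.182, -2.26, 0.0]
wrist_force: [-0.6, -0.4, 0.5]
width: 0.331
```

Run:
```python
from h import *
s=status.read_state();print(s['tool_pos'],s['tcp_rot'],s['wrist_force'],s['width'])
snap('scene')
cv2.imwrite('pics/s7.png',cv2.resize(load('scene')['p'][190:330,190:350,::-1],(685,600),interpolation=cv2.INTER_CUBIC))
```

```text
[ 0.47688518 -0.08740664  0.10282734] [-2.18205362e+00 -2.25981217e+00  2.63015666e-04] [-0.56501935 -0.41466959  0.51958685] 0.33078072876493503
```

View pics/s7.png

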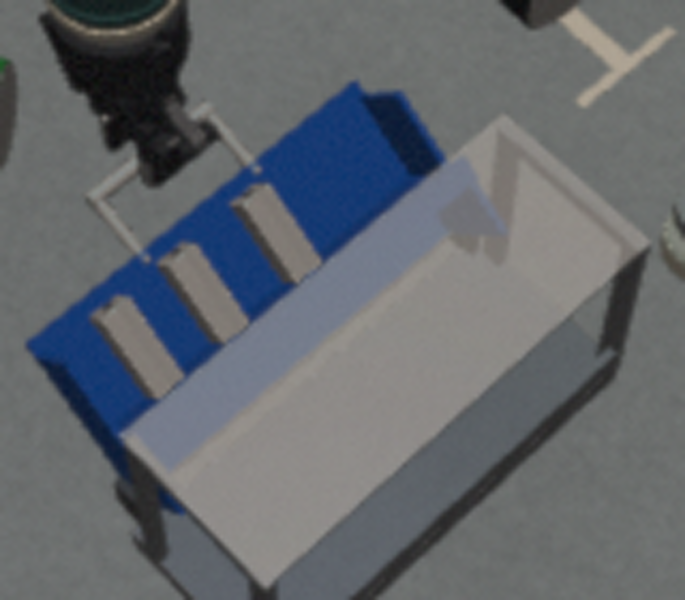

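The bin is open with three spacers lying on the front wall, about (280,235), (205,295) and (135,350) in this crop. I'll lift off and measure them.

Emit:
move_arm:
  deltas:
    - [[0,0,0],[0,0,0.3],0.34]
    - [[0,0,0],[0,0,0.8],0.2]
    - [[0,0,0],[0,-0.2,1],0.2]
    - [[0,0,0],[0.2,-0.6,1],0.2]
    - [[0,0,0],[0.4,-0.7,1],0.2]
    - [[0,0,0],[0.4,-0.7,1],0.2]

```text
time: 29.28
tool_pos: [0.5179, -0.1582, 0.203]
tcp_rot: [2.183, 2.259, 0.0]
wrist_force: [-0.1, 0.1, -0.3]
width: 0.401
```

Emit:
move_arm:
  deltas:
    - [[0,0,0],[0,0,0.6],0.2]
    - [[0,0,0],[0,0,1],0.2]
    - [[0,0,0],[0,0,1],0.2]
    - [[0,0,0],[0,0,1],0.2]

```text
time: 29.78
tool_pos: [0.5161, -0.1567, 0.3022]
tcp_rot: [-2.181, -2.26, 0.001]
wrist_force: [-0.1, 0.7, -0.2]
width: 0.395
```

Run:
```python
from h import *
from scipy.spatial.transform import Rotation as Ro
s=status.read_state();print(s['tool_pos'])
ci=camera_info('wrist');c=-np.array(ci['R']).T@ci['t'];print('cam in tool',Ro.from_rotvec(s['tcp_rot']).as_matrix().T@(c-s['tool_pos']))
snap('wrist','w8.png')
z=load('wrist');W=cloud(z);p=z['p'].astype(int)
m=(p.max(-1)-p.min(-1)<45)&(p.min(-1)>90)&(W[...,0]>.52)&(W[...,0]<.615)&(W[...,2]>.075)&(W[...,2]<.13)&(W[...,1]>-.21)&(W[...,1]<.06)
m=cv2.morphologyEx(m.astype(np.uint8),cv2.MORPH_OPEN,np.ones((3,3),np.uint8))
n,l,st,_=cv2.connectedComponentsWithStats(m)
for k in range(1,n):
    if st[k,4]<150: continue
    Q=W[l==k]; print(st[k],'mean',Q.mean(0).round(4),'x',np.percentile(Q[:,0],[3,97]).round(3),'y',np.percentile(Q[:,1],[3,97]).round(3),'z',np.percentile(Q[:,2],[3,97]).round(3))
b=(abs(W[...,2]-.118)<.012)&(abs(W[...,0]-.48)<.03)&(abs(W[...,1]+.085)<.06)
print('bar',W[b].mean(0) if b.any() else 0,b.sum())
```

```text
[ 0.51613263 -0.15667452  0.30216445]
cam in tool [ 7.02057985e-02 -7.18055696e-05 -1.43694102e-01]
[ 298   61   61   29 1510] mean [ 0.5621 -0.0552  0.1023] x [0.536 0.592] y [-0.066 -0.045] z [0.082 0.117]
[ 297  128   58   26 1318] mean [ 0.5638 -0.1132  0.1022] x [0.538 0.594] y [-0.124 -0.103] z [0.083 0.117]
[ 296  178   56   29 1180] mean [ 0.5656 -0.164   0.1022] x [0.539 0.595] y [-0.175 -0.154] z [0.082 0.117]
bar [ 0.48899822 -0.08121397  0.12023075] 1698
```

View pics/w8.png

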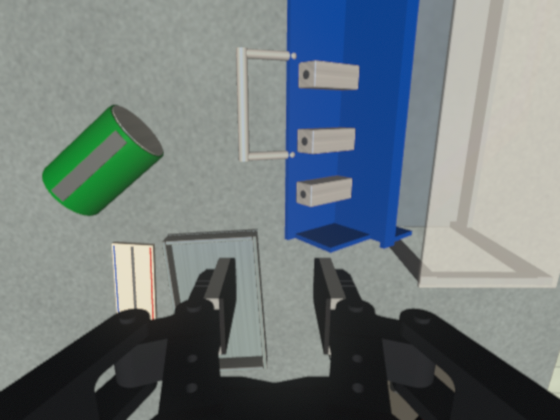

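Wrist view: spacers at (329,75), (327,140) and (325,191), bar at column 243; positions agree with the geometry for 0.9 rad. I'll start with the one nearest the tray.

Emit:
move_arm:
  deltas:
    - [[0,0,-0.11],[0.1,0,-0.1],0.2]
    - [[0,0,-0.22],[0.2,0,-0.2],0.2]
    - [[0,0,-0.33],[0.3,-0.07,-0.3],0.2]
    - [[0,0,-0.44],[0.4,-0.07,-0.4],0.2]
    - [[0,0,-0.55],[0.48,-0.07,-0.5],0.2]
    - [[0,0,-0.66],[0.48,-0.07,-0.6],0.2]
    - [[0,0,-0.77],[0.48,-0.07,-0.8],0.2]
    - [[0,0,-0.88],[0.48,-0.07,-1],0.2]
    - [[0,0,-1],[0.48,-0.07,-1],0.2]
    - [[0,0,-1],[0.48,-0.07,-1],0.2]
    - [[0,0,-1],[0.48,-0.07,-1],0.2]
  grip_force: 60

```text
time: 31.2
tool_pos: [0.5645, -0.1641, 0.202]
tcp_rot: [-3.141, -0.06, 0.002]
wrist_force: [-0.4, 0.1, 0.6]
width: 0.399
```

Emit:
move_arm:
  deltas:
    - [[0,0,0],[0,0,-0.4],0.2]
    - [[0,0,0],[0,0,-0.9],0.2]
    - [[0,0,0],[0,0,-0.9],0.2]
    - [[0,0,0],[0,0,-0.9],0.2]

```text
time: 31.7
tool_pos: [0.5659, -0.1647, 0.1142]
tcp_rot: [3.141, 0.057, 0.002]
wrist_force: [0.3, -0.1, 0.5]
width: 0.399
```

Emit:
move_arm:
  deltas:
    - [[0,0,0],[0,0,-0.15],0.2]
    - [[0,0,0],[0,0,-0.25],0.2]
    - [[0,0,0],[0,0,-0.27],0.2]
    - [[0,0,0],[0,0,-0.27],0.5]
    - [[0,0,0],[0,0,-0.27],1]
    - [[0,0,0],[0,0,-0.27],1]
    - [[0,0,0],[0,0,-0.27],1]

```text
time: 32.58
tool_pos: [0.5677, -0.1653, 0.0894]
tcp_rot: [3.139, 0.056, 0.009]
wrist_force: [-0.7, 1.1, 11.8]
width: 0.243
```

Emit:
move_arm:
  deltas:
    - [[0,0,0],[0,0,0.1],1]
    - [[0,0,0],[-0.05,0,0.4],1]
    - [[0,0,0],[-0.1,0,0.9],1]
    - [[0,0,0],[-0.1,0,0.9],1]

```text
time: 33.08
tool_pos: [0.5579, -0.1655, 0.181]
tcp_rot: [3.138, 0.055, 0.013]
wrist_force: [0.3, 0.3, -0.9]
width: 0.242
```

Emit:
move_arm:
  deltas:
    - [[0,0,0],[-0.25,-0.4,0],1]
    - [[0,0,0],[-0.5,-0.8,0],1]
    - [[0,0,0],[-0.5,-1,0],1]

```text
time: 33.45
tool_pos: [0.5028, -0.2654, 0.1746]
tcp_rot: [-3.14, -0.052, 0.004]
wrist_force: [0.7, -0.7, -0.4]
width: 0.237
```

Emit:
move_arm:
  deltas:
    - [[0,-0.1,0],[-0.25,-0.4,-0.1],1]
    - [[0,-0.2,0],[-0.5,-0.8,-0.3],1]
    - [[0,-0.3,0],[-0.54,-1,-0.5],1]
    - [[0,-0.427,0],[-0.54,-1,-0.6],1]
    - [[0,-0.427,0],[-0.54,-1,-0.6],1]

```text
time: 34.08
tool_pos: [0.4498, -0.3642, 0.1139]
tcp_rot: [2.955, 0.048, 1.033]
wrist_force: [-0.0, 0.3, -0.8]
width: 0.239
```

Emit:
move_arm:
  deltas:
    - [[0,0,0.02],[0,-0.37,0],1]
    - [[0,0,0.039],[0,-0.37,-0.4],1]
    - [[0,0,0.039],[0,-0.37,-0.6],1]
    - [[0,0,0.039],[0,-0.37,-0.6],1]

```text
time: 34.58
tool_pos: [0.4501, -0.3997, 0.0529]
tcp_rot: [-2.952, -0.139, -1.026]
wrist_force: [0.4, -0.2, -0.4]
width: 0.24
```

Run:
```python
from h import *
s=status.read_state();print(s['tool_pos'],s['tcp_rot'],s['wrist_force'],s['width'])
snap('scene')
cv2.imwrite('pics/s9.png',cv2.resize(load('scene')['p'][200:360,40:240,::-1],(750,600),interpolation=cv2.INTER_CUBIC))
```

```text
[ 0.45013773 -0.39969336  0.05288187] [-2.95193709 -0.13934679 -1.02580202] [ 0.39065046 -0.24947988 -0.43741814] 0.2399143286204881
```

View pics/s9.png

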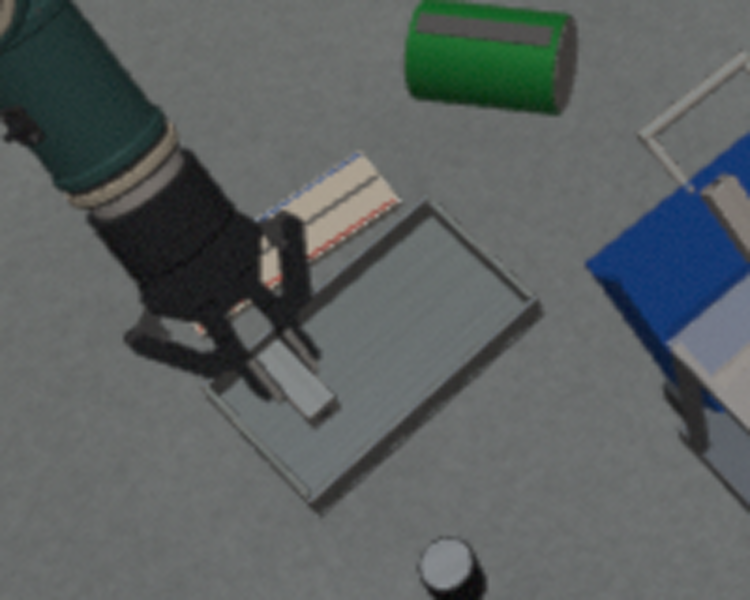

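The spacer (295,385) is held level over the tray, inside the walls. Lowering and releasing.

Emit:
move_arm:
  deltas:
    - [[0,0,0],[0.05,0,-0.2],1]
    - [[0,0,0],[0.05,0,-0.32],1]
    - [[0,0,0],[0.05,0,-0.34],1]
    - [[0,0,0],[0.05,0,-0.34],0.5]
    - [[0,0,0],[0.05,0,-0.34],0.2]
    - [[0,0,0],[0.05,0,-0.34],0.2]
    - [[0,0,0],[-0.2,0,-0.02],0.2]
    - [[0,0,0],[-0.3,0.1,0.3],0.2]
    - [[0,0.2,-0.02],[0,0.3,0.6],0.2]
    - [[0,0.427,-0.039],[0.2,0.5,0.8],0.2]

```text
time: 35.88
tool_pos: [0.4561, -0.3603, 0.1187]
tcp_rot: [-3.015, -0.124, -0.704]
wrist_force: [-0.3, 0.2, 0.3]
width: 0.407
```

Emit:
move_arm:
  deltas:
    - [[0,0.1,0],[0.3,0.5,0.2],0.2]
    - [[0,0.2,0],[0.5,1,0.5],0.2]
    - [[0,0.2,0],[0.5,1,0.5],0.2]
    - [[0,0.2,0],[0.5,1,0.5],0.2]

```text
time: 36.38
tool_pos: [0.5096, -0.2586, 0.1702]
tcp_rot: [-3.075, -0.124, -0.233]
wrist_force: [-0.1, -0.4, 0.4]
width: 0.397
```

Emit:
move_arm:
  deltas:
    - [[0,0.05,-0.015],[0.3,0.5,0.2],0.2]
    - [[0,0.096,-0.029],[0.54,1,0.2],0.2]

```text
time: 36.62
tool_pos: [0.5614, -0.1609, 0.189]
tcp_rot: [-3.083, -0.033, 0.002]
wrist_force: [0.7, -0.9, 0.4]
width: 0.401
```

Emit:
move_arm:
  deltas:
    - [[0,0,0],[0,0.45,0],0.2]
    - [[0,0,0],[0,0.45,-0.3],0.2]
    - [[0,0,0],[0,0.45,-0.7],0.2]
    - [[0,0,0],[0,0.45,-0.7],0.2]
    - [[0,0,0],[0,0.45,-0.7],0.2]

```text
time: 37.25
tool_pos: [0.5607, -0.1157, 0.1182]
tcp_rot: [-3.082, -0.037, 0.003]
wrist_force: [0.2, -0.1, 0.8]
width: 0.397
```

Emit:
move_arm:
  deltas:
    - [[-0.038,0,0],[0.04,0.025,0],0.2]
    - [[-0.038,0,0],[0.04,0.025,-0.2],0.2]
    - [[-0.038,0,0],[0.04,0.025,-0.29],0.2]
    - [[-0.038,0,0],[0.04,0.025,-0.29],0.5]
    - [[-0.038,0,0],[0.04,0.025,-0.29],1]
    - [[-0.038,0,0],[0.04,0.025,-0.29],1]
    - [[-0.038,0,0],[0.04,0.025,-0.29],1]

```text
time: 38.12
tool_pos: [0.5647, -0.1124, 0.0888]
tcp_rot: [3.141, 0.04, -0.005]
wrist_force: [-0.7, -0.5, -0.0]
width: 0.245
```

Emit:
move_arm:
  deltas:
    - [[0,0,0],[0,0,0.1],1]
    - [[0,0,0],[-0.05,0,0.4],1]
    - [[0,0,0],[-0.1,0,0.9],1]
    - [[0,0,0],[-0.1,0,0.9],1]

```text
time: 38.62
tool_pos: [0.559, -0.1131, 0.1853]
tcp_rot: [3.138, 0.04, 0.014]
wrist_force: [1.1, 0.1, -0.8]
width: 0.242
```

Emit:
move_arm:
  deltas:
    - [[0,0,0],[-0.25,-0.4,0],1]
    - [[0,0,0],[-0.5,-0.8,0],1]
    - [[0,0,0],[-0.5,-1,0],1]

```text
time: 39.0
tool_pos: [0.5035, -0.2135, 0.1786]
tcp_rot: [3.141, 0.037, -0.005]
wrist_force: [1.0, 0.2, -0.4]
width: 0.239
```

Emit:
move_arm:
  deltas:
    - [[0,-0.1,0],[-0.25,-0.4,-0.1],1]
    - [[0,-0.2,0],[-0.5,-0.8,-0.3],1]
    - [[0,-0.3,0],[-0.54,-1,-0.5],1]
    - [[0,-0.427,0],[-0.54,-1,-0.6],1]
    - [[0,-0.427,0],[-0.54,-1,-0.6],1]

```text
time: 39.62
tool_pos: [0.4503, -0.313, 0.118]
tcp_rot: [2.957, 0.034, 1.031]
wrist_force: [-0.4, 0.7, -1.0]
width: 0.239
```

Emit:
move_arm:
  deltas:
    - [[0,0,0.02],[0.02,-0.3,0],1]
    - [[0,0,0.039],[0.02,-0.3,-0.4],1]
    - [[0,0,0.039],[0.02,-0.3,-0.6],1]
    - [[0,0,0.039],[0.02,-0.3,-0.6],1]

```text
time: 40.12
tool_pos: [0.4523, -0.3413, 0.0566]
tcp_rot: [-2.953, -0.125, -1.022]
wrist_force: [0.2, 0.9, -0.3]
width: 0.235
```

Run:
```python
from h import *
s=status.read_state();print(s['tool_pos'],s['tcp_rot'],s['wrist_force'],s['width'])
snap('scene');W=cloud(load('scene'))
m=(W[...,2]>.018)&(W[...,2]<.1)&(abs(W[...,0]-.46)<.045)&(abs(W[...,1]+.35)<.085)
cv2.imwrite('pics/s10.png',cv2.resize(load('scene')['p'][200:360,40:240,::-1],(500,400),interpolation=cv2.INTER_CUBIC))
```

```text
[ 0.45230819 -0.34129261  0.05659355] [-2.95259549 -0.12544408 -1.02152817] [ 0.16283698  0.85776765 -0.29910338] 0.23516131239020385
```

View pics/s10.png

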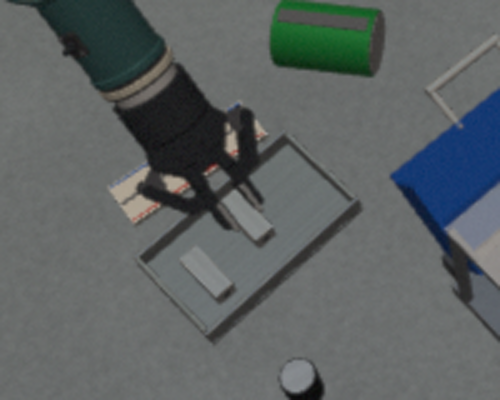

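The first spacer lies flat in the tray (207,273); the second is held level. Lower, release, return for the third.

Emit:
move_arm:
  deltas:
    - [[0,0,0],[0,0,-0.2],1]
    - [[0,0,0],[0,0,-0.34],1]
    - [[0,0,0],[0,0,-0.37],1]
    - [[0,0,0],[0,0,-0.37],0.5]
    - [[0,0,0],[0,0,-0.37],0.2]
    - [[0,0,0],[0,0,-0.37],0.2]
    - [[0,0,0],[-0.25,0,-0.05],0.2]
    - [[0,0,-0.02],[-0.3,0.1,0.3],0.2]
    - [[0,0,-0.039],[-0.2,0.3,0.6],0.2]
    - [[0,0,-0.039],[-0.2,0.5,0.8],0.2]

```text
time: 41.42
tool_pos: [0.4334, -0.2923, 0.141]
tcp_rot: [2.957, 0.038, 1.029]
wrist_force: [-0.3, -0.2, -0.1]
width: 0.4
```

Emit:
move_arm:
  deltas:
    - [[0,0.11,0],[0.3,0.4,0.2],0.2]
    - [[0,0.22,0],[0.6,0.8,0.5],0.2]
    - [[0,0.32,0],[1,1,0.5],0.2]
    - [[0,0.427,0],[1,1,0.5],0.2]
    - [[0,0.427,0],[1,1,0.5],0.2]

```text
time: 42.05
tool_pos: [0.5358, -0.1913, 0.1923]
tcp_rot: [3.137, 0.042, -0.003]
wrist_force: [-0.5, 0.4, -1.1]
width: 0.396
```

Emit:
move_arm:
  deltas:
    - [[0,0,0],[0.2,0.5,0.1],0.2]
    - [[0,0,0],[0.3,1,0.1],0.2]
    - [[0,0,0],[0.3,1,0.1],0.2]
    - [[0,0,0],[0.3,1,0.1],0.2]

```text
time: 42.55
tool_pos: [0.5626, -0.0922, 0.1987]
tcp_rot: [3.141, 0.041, -0.004]
wrist_force: [-1.0, -0.9, -0.2]
width: 0.401
```

Emit:
move_arm:
  deltas:
    - [[0,0,0],[0,0.37,0],0.2]
    - [[0,0,0],[0,0.37,-0.4],0.2]
    - [[0,0,0],[0,0.37,-0.8],0.2]
    - [[0,0,0],[0,0.37,-0.8],0.2]
    - [[0,0,0],[0,0.37,-0.8],0.2]

```text
time: 43.18
tool_pos: [0.5635, -0.0564, 0.12]
tcp_rot: [3.141, 0.038, -0.001]
wrist_force: [0.2, -0.0, 0.5]
width: 0.398
```

Emit:
move_arm:
  deltas:
    - [[0,0,0],[0,0.01,-0.2],0.2]
    - [[0,0,0],[0,0.01,-0.31],0.2]
    - [[0,0,0],[0,0.01,-0.31],0.2]
    - [[0,0,0],[0,0.01,-0.31],0.5]
    - [[0,0,0],[0,0.01,-0.31],1]
    - [[0,0,0],[0,0.01,-0.31],1]
    - [[0,0,0],[0,0.01,-0.31],1]

```text
time: 44.05
tool_pos: [0.5635, -0.0544, 0.0889]
tcp_rot: [3.141, 0.04, -0.001]
wrist_force: [-2.2, -0.3, 6.3]
width: 0.243
```

Emit:
move_arm:
  deltas:
    - [[0,0,0],[0,0,0.1],1]
    - [[0,0,0],[-0.05,0,0.4],1]
    - [[0,0,0],[-0.1,0,0.9],1]
    - [[0,0,0],[-0.1,0,0.9],1]

```text
time: 44.55
tool_pos: [0.5563, -0.0547, 0.1832]
tcp_rot: [3.14, 0.04, 0.012]
wrist_force: [0.1, 0.0, -0.1]
width: 0.241
```

Emit:
move_arm:
  deltas:
    - [[0,0,0],[-0.25,-0.4,0],1]
    - [[0,0,0],[-0.5,-0.8,0],1]
    - [[0,0,0],[-0.5,-1,0],1]

```text
time: 44.92
tool_pos: [0.5008, -0.1553, 0.1765]
tcp_rot: [-3.141, -0.038, 0.007]
wrist_force: [0.9, -0.4, 0.8]
width: 0.239
```

Emit:
move_arm:
  deltas:
    - [[0,-0.1,0],[-0.25,-0.4,-0.1],1]
    - [[0,-0.2,0],[-0.5,-0.8,-0.3],1]
    - [[0,-0.3,0],[-0.54,-1,-0.5],1]
    - [[0,-0.427,0],[-0.54,-1,-0.6],1]
    - [[0,-0.427,0],[-0.54,-1,-0.6],1]

```text
time: 45.55
tool_pos: [0.4482, -0.2547, 0.1167]
tcp_rot: [2.957, 0.034, 1.031]
wrist_force: [1.1, 0.2, -0.6]
width: 0.247
```

Emit:
move_arm:
  deltas:
    - [[0,0,0.02],[0,-0.28,0],1]
    - [[0,0,0.039],[0,-0.28,-0.4],1]
    - [[0,0,0.039],[0,-0.28,-0.6],1]
    - [[0,0,0.039],[0,-0.28,-0.6],1]

```text
time: 46.05
tool_pos: [0.4479, -0.281, 0.0552]
tcp_rot: [-2.952, -0.125, -1.021]
wrist_force: [-0.8, 0.3, -0.1]
width: 0.243
```

Emit:
move_arm:
  deltas:
    - [[0,0,0],[0,-0.08,-0.15],1]
    - [[0,0,0],[0,-0.08,-0.32],1]
    - [[0,0,0],[0,-0.08,-0.355],1]
    - [[0,0,0],[0,-0.08,-0.355],0.4]
    - [[0,0,0],[0,-0.08,-0.355],0.3]
    - [[0,0,0],[0,-0.08,-0.355],0.3]
    - [[0,0,0],[-0.25,-0.08,-0.05],0.3]
    - [[0,0,-0.02],[-0.3,-0.08,0.3],0.3]
    - [[0,0,-0.039],[-0.2,0.2,0.6],0.34]
    - [[0,0,-0.039],[-0.2,0.5,0.8],0.34]

```text
time: 47.3
tool_pos: [0.4295, -0.2325, 0.1402]
tcp_rot: [2.956, 0.037, 1.03]
wrist_force: [0.4, -1.0, -0.4]
width: 0.332
```

Emit:
move_arm:
  deltas:
    - [[0,0.11,0],[0,0.4,0.2],0.34]
    - [[0,0.22,0],[0,0.8,0.5],0.34]
    - [[0,0.32,0],[0,1,0.5],0.34]
    - [[0,0.427,0],[0,1,0.5],0.34]
    - [[0,0.427,0],[0,1,0.5],0.34]

```text
time: 47.92
tool_pos: [0.4302, -0.1319, 0.1908]
tcp_rot: [3.137, 0.042, -0.003]
wrist_force: [-0.3, -0.3, 0.7]
width: 0.33
```

Run:
```python
from h import *
s=status.read_state();print(s['tool_pos'],s['tcp_rot'])
snap('scene');snap('top')
a=cv2.resize(load('scene')['p'][60:340,40:390,::-1],(750,600),interpolation=cv2.INTER_CUBIC)
cv2.imwrite('pics/s11.png',a)
z=load('scene');W=cloud(z)
b=(W[...,2]>.1)&(W[...,2]<.13)&(abs(W[...,0]-.485)<.02)&(abs(W[...,1]+.085)<.055);print('bar',np.median(W[b],0),b.sum())
```

```text
[ 0.43022155 -0.13188772  0.19081987] [ 3.1371164   0.04158315 -0.00322092]
bar [ 0.48577836 -0.08387422  0.12045644] 188
```

View pics/s11.png

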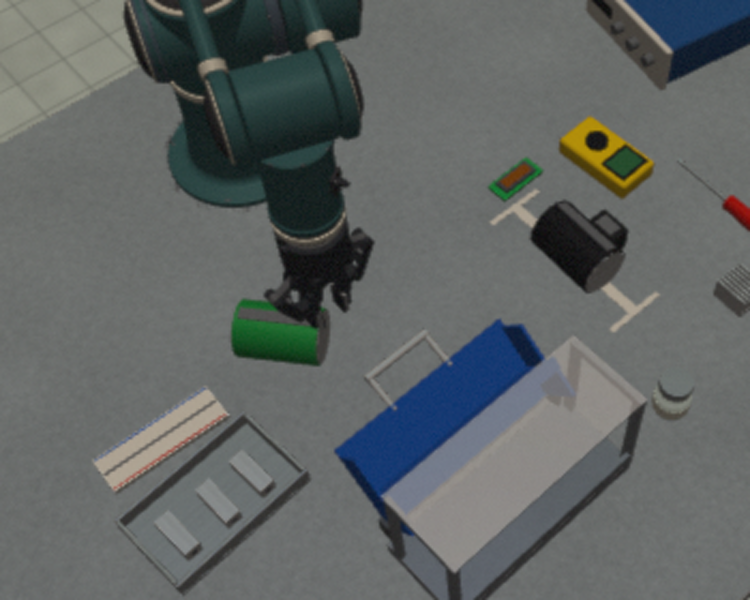

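All three spacers lie in the tray (178,534), (218,500), (252,471); the bin is empty and open; the capacitor and chock are in place. Now I'll close the bin by pushing its bar from the front with shut fingers.

Emit:
move_arm:
  deltas:
    - [[0,0,0],[0.12,0.4,0],1]
    - [[0,0,0],[0.25,0.49,-0.2],1]
    - [[0,0,0],[0.25,0.49,-0.6],1]
    - [[0,0,0],[0.25,0.49,-0.92],1]
    - [[0,0,0],[0.25,0.49,-0.92],1]
    - [[0,0,0],[0.25,0.49,-0.92],1]

```text
time: 48.78
tool_pos: [0.454, -0.0837, 0.0968]
tcp_rot: [3.141, 0.039, -0.0]
wrist_force: [0.8, -0.1, 0.6]
width: -0.003
```

Emit:
move_arm:
  deltas:
    - [[0,0,0],[0.08,0,0],1]
    - [[0,0,0],[0.14,0,0],1]
    - [[0,0,0],[0.19,0,0.06],1]
    - [[0,0,0],[0.24,0,0.12],1]
    - [[0,0,0],[0.3,0.01,0.2],1]
    - [[0,0,0],[0.37,0.01,0.27],1]
    - [[0,0,0],[0.45,0.01,0.34],1]
    - [[0,0,0],[0.54,0.02,0.4],1]
    - [[0,0,0],[0.63,0.02,0.46],1]
    - [[0,0,0],[0.71,0.02,0.51],1]
    - [[0,0,0],[0.8,0.03,0.56],1]
    - [[0,0,0],[0.9,0.03,0.6],1]
    - [[0,0,0],[1,0.03,0.64],1]
    - [[0,0,0],[1,0.03,0.64],1]

```text
time: 50.52
tool_pos: [0.5553, -0.0803, 0.1601]
tcp_rot: [3.141, 0.04, -0.001]
wrist_force: [-0.1, 1.0, -0.8]
width: -0.006
```

Emit:
move_arm:
  deltas:
    - [[0,0,0],[0.1,0,0.02],1]
    - [[0,0,0],[0.2,0,0.04],1]
    - [[0,0,0],[0.27,0,0.05],1]
    - [[0,0,0],[0.32,0,0.05],1]
    - [[0,0,0],[0.34,0,0.05],1]
    - [[0,0,0],[0.34,0,0.05],1]

```text
time: 51.28
tool_pos: [0.5858, -0.0803, 0.1646]
tcp_rot: [3.141, 0.04, -0.011]
wrist_force: [-8.8, 0.1, 5.5]
width: -0.002
```

Emit:
move_arm:
  deltas:
    - [[0,0,0],[-0.3,0,0],1]
    - [[0,0,0],[-0.7,0,0.1],0.5]
    - [[0,0,0],[-1,-0.2,0.5],0]
    - [[0,0,0],[-1,-0.6,1],0]
    - [[0,0,0],[-1,-1,1],0]
    - [[0,0,0],[-1,-1,1],0]

```text
time: 52.02
tool_pos: [0.4883, -0.1827, 0.2659]
tcp_rot: [3.14, 0.035, 0.0]
wrist_force: [-1.4, -0.0, -0.1]
width: 0.503
```

Emit:
move_arm:
  deltas:
    - [[0,0,0],[-0.1,-0.5,0],0]
    - [[0,0,0],[-0.2,-1,0],0]
    - [[0,0,0],[-0.2,-1,0],0]
    - [[0,0,0],[-0.2,-1,0],0]

```text
time: 52.52
tool_pos: [0.4677, -0.2794, 0.2639]
tcp_rot: [-3.14, -0.039, 0.005]
wrist_force: [0.3, 0.7, 0.9]
width: 0.498
```

Run:
```python
from h import *
cany()
z=load('scene');W=cloud(z);p=z['p'].astype(int)
a=cv2.resize(z['p'][60:340,40:390,::-1],(750,600),interpolation=cv2.INTER_CUBIC)
cv2.imwrite('pics/s12.png',a)
for n in('top','scene'):
    W=cloud(load(n));b=(W[...,2]>.183)&(W[...,2]<.2)&(abs(W[...,0]-.6)<.02)&(abs(W[...,1]+.085)<.055);print(n,'bar',np.median(W[b],0) if b.any() else 0,b.sum())
    m=((abs(W[...,2]-.041)<.006)&(W[...,1]>.265)&(W[...,1]<.36)&(abs(W[...,0]-.476)<.06)); print('chock top',np.median(W[m],0),np.percentile(W[m],[3,97],axis=0).round(3).tolist(),m.sum())
    m=((abs(W[...,2]-.027)<.005)&(W[...,1]>-.43)&(W[...,1]<-.255)&(abs(W[...,0]-.45)<.045));print('spacers z',np.median(W[m],0),m.sum())
print(status.read_state()['tool_pos'],status.read_state()['time'])
```

```text
top 1215 y@.465 0.2369 yaw -1.2 x [0.421 0.527] inl 0.72
scene 1160 y@.465 0.2345 yaw -1.0 x [0.42  0.527] inl 0.67
top bar [ 0.60261301 -0.07606352  0.19022241] 131
chock top [0.47729577 0.29005093 0.04125025] [[0.454, 0.274, 0.036], [0.501, 0.306, 0.046]] 189
spacers z [ 0.4470461  -0.29450795  0.02748281] 228
scene bar [ 0.60158754 -0.083313    0.18986643] 166
chock top [0.47714587 0.2900903  0.04051855] [[0.451, 0.276, 0.036], [0.5, 0.305, 0.046]] 136
spacers z [ 0.45294395 -0.34381761  0.0276982 ] 583
[ 0.46804339 -0.27886403  0.2642415 ] 52.625
```

View pics/s12.png

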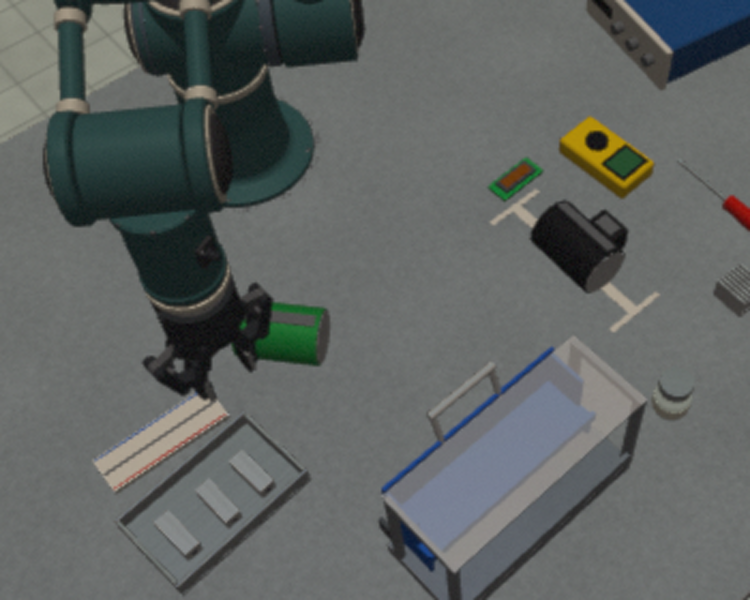

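```bash
python3 -c "
from h import *
print(order.finish_job())"
```

```text
the job is handed in; nothing more can be done
None
```

The job is done and handed in at about 53 s of the allowed 210 s.

- **Capacitor:** I rolled the black capacitor under the fingertips in short strokes, without lifting it. On the wrist camera its centre is at y = 0.2326 against 0.2338 for the strip. It spans x 0.42–0.53, inside the strip's ends. It sits about 10 mm off the strip's middle lengthwise and is turned about 2° from it.
- **Chock:** It stands upright against the capacitor's side facing away from the rack. The wrist camera put the gap at about 1 mm or less. The last top and scene readings put both the capacitor and the chock 2–4 mm farther from the rack, which still leaves the gap at 1–2 mm or less. I saw no sign that it was knocked aside during the run.
- **Bin and spacers:** I opened the bin fully and laid all three spacers flat in the steel tray. I then pushed the bin shut until the bar met its stop at 9 N. The final reading has the bar at x ≈ 0.602 and its top at z ≈ 0.190, the same as at the start.

The last picture shows the bystanders in view still in place, the bin empty and shut, and the robot touching nothing. The highest wrist force I read was about 23 N, while rolling the capacitor.

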